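# Unload a finished vial rack from a slide-out autosampler

## Robot

A 6-joint arm with a two-finger parallel gripper is mounted at the origin on the work surface. World frame = base frame: x ahead of the robot, y to its left, z up, the work surface at z = 0. Lengths are in m, angles in rad, forces in N, time in s.
With the tool pointing down it reaches from about 0.35 to 0.725 m from the base axis. Payload 4.3 kg.
Tool frame: the origin (TCP) lies between the finger pads; the fingertips stand ahead of it and the grasp point (between the pads) lies 2 mm behind it (manip.tip_extent is the x of the fingertips in the tool frame, in m); x points along the fingers, y is the direction in which the jaws open and shut, and the axes are right-handed (so a half turn about x gives the same grasp; the last joint's range is limited). The gripper opens to 85 mm and grips with 20 to 120 N. Pads are 22 mm wide; open, the fingers measure 114 mm over their backs; the gripper's body (76 mm by 85 mm) begins 54 mm behind the grasp point. The pads swing forward as they close: fully open they stand 13 mm farther back than shut.
Start: joints at [-1.339, 0.377, 0.081, 1.274, 0, 1.46], TCP at [0.193, -0.542, 0.213] pointing down, gripper open.
Joint ranges: [-2.72, 2.72], [-0.84, 1.66], [-1.02, 1.22], [-1.77, 2.12], [-1.37, 1.28], [-3.14, 3.14]. Speed limits (rad/s): [2.57, 2.57, 3.14, 3.14, 3.14, 3.14].

## Interface

Orientations are given as a rotation vector (axis times angle).
In Python, from bench import manip gives the robot as it stands.
- The arm moves only by the tool step_arm, never from a script. Its argument "series" is a list of rows, each a list of 7 numbers: the shift along the tool's x, y, z in mm, then the turn, a rotation vector about the tool's x, y, z in degrees, then the opening, from 0 (shut) to 1 (fully open). In form: [[x, y, z, ax, ay, az, gripper], ...]. A call has exactly 5 rows; each row is the pose to reach, as a shift and turn from the pose measured when the call began, along the tool's axes at that moment; what a row does not reach only later rows make up. A row lasts 1/8 s, in which the tool goes at most 62.5 mm and 10.7 degrees, less where a joint would pass 70% of its speed; a pose out of reach is approached as far as the arm can. A call with a gripper value outside its range is refused whole. The fingers move at their own pace and stop on an object; "newtons" is the grip in N (left out, the last holds). Time passes only in rows, so rows that repeat a pose let the fingers close, or fill a call up. It gives the time, the measured TCP pose, the force and the opening at its end, in the units of the state.
- manip.get_obs(): the state, without advancing time (a new reading comes with each control period).
- manip.get_image(name): name is "side" or "top"; returns a dict with "img" (480x640x3 uint8, blue, green, red), "fx", "fy", "cx", "cy" (pixels), "world_from_camera" (4x4, takes a point from camera to world coordinates). Camera axes: x right, y down, z forward; pixel columns grow to the right and rows downward; lengths in m; the calibration is good to about 2 mm. A picture is of the moment at which its call begins. There is no depth.
- manip.hand_in(): hands the job in, once; it reports no verdict.
The state is a dict: "time": time; "q": joint angles; "qvel": joint speeds; "joint_efforts": joint torques, N m; "ee_pos": TCP position; "orientation": TCP orientation; "force": force on the tool from outside, world axes, zero at the start; "moment": the same for the moment, N m; "finger_gap": opening from 0.0 (shut) to 1.0 (fully open).
Only numpy, scipy, OpenCV 4.12 (cv2) and the standard library are available. Lean on these libraries where they do the work, as an engineer would, in place of code of your own. Each camera call takes 0.05 s, during which the arm holds its last target. There are 200 camera calls.

## Task

Pull the sampler's chassis out by one of its handles until its slides lock, then lift out the rack of red-capped vials and set it down gently in the empty compartment of the grey carrier. Then press the orange release, and with it held down start the chassis back in, and push the chassis gently fully home with the blue-capped rack still standing in its bay. Knock nothing over and leave everything else where it stands.

Things in the scene. Friction and masses are not known exactly. Their poses are not given: they have to be found in the camera images.
- sampler: The fixed autosampler: two white modules stacked, 180 mm wide, 300 mm deep. Origin: at table height under the middle of the lower module's front face; x points into the machine (the chassis comes out along -x), y along its width, z up. The front faces the robot's right (world -y), within 13 degrees. The lower module is 135 mm high; its front is the chassis' panel when home.
- overhang (a point): Middle of the lower front edge of the upper module (260 mm to its top), which juts out 25 mm over the lower one's face, 135 mm above the table. Because of it the handles, the panel when nearly home and the release are reached only with a tool that leans out from the machine: fingers pointing in and down, some 25 to 45 degrees from vertical. Axes as the sampler's.
- chassis (a joint): How far the chassis is drawn out, m: 0 is fully home (its stop), about 0.217 is the outer stop. From about 0.190 a spring catch has to be overcome (a few N more), and at 0.212 it snaps in: the chassis then cannot go back until the release is pressed. It slides stiffly (about 2 N) and stays where it is left.
- release (a joint): How far the orange release is pressed down, m: 0 is up (also when locked), 0.010 is its stop. It takes about 2 N to start and 6 N at the stop. Pressed 7 mm or more it frees the catch; hold it down until the chassis has gone in at least 12 mm, then it may be let go.
- handle_a (a point): Middle of the upright grip of the chassis' handle on the sampler's +y side: a dark steel bow, round, 12 mm thick; the grip is vertical, straight from 35 mm below to 35 mm above this point, 39 mm in front of the panel. Axes as the sampler's. It moves with the chassis.
- handle_b (a point): The same on the sampler's -y side, 144 mm from the other.
- panel_face (a point): Middle of the outside of the chassis' front panel (aluminium, 180 mm wide, 115 mm high, from 55 mm below to 60 mm above this point), between the two handles, a free flat area 130 mm wide to push on; when home it is 6 mm in front of the lower module's face. Axes as the sampler's. It moves with the chassis.
- release_pad (a point): Middle of the top of the orange release pad, 28 mm long (sampler's x), 34 mm wide, level, facing up, 100 mm above the table when up, on the middle line 177 mm behind the panel's outside. At its rear edge, 15 mm behind this point, stands a lip 10 mm high to push the chassis in by. With the chassis locked the point is 41 to 46 mm in front of the lower module's face. Axes as the sampler's.
- bay_floor (a point): Middle of the floor of the chassis' two bays, 26 mm above the table, on the low wall between them. The bays lie side by side at y = +35 and -35 mm from here, each 138 mm long (x) and 67 mm wide, with walls 18 mm high. Axes as the sampler's; it moves with the chassis.
- red_rack: The finished rack: white, 124 x 52 mm, ten amber vials with red caps up to 54 mm, about 0.36 kg; over them a steel carrying bar along its whole length, 12 mm wide, from 76 to 90 mm above its underside, on a post at each end. Origin: centre of the underside; x along the bar, z up. It starts in one of the two bays, bar along the sampler's x.
- blue_rack: The rack that stays: the same with blue caps, in the other bay.
- carrier: Fixed grey plastic carrier, 148 x 144 mm, walls 36 mm high, with two compartments side by side, 140 mm long (x) and 66 mm wide, wall between them 30 mm high. Origin: centre of the underside; x along the compartments, z up.
- slot (a point): Centre of the floor of the carrier's empty compartment, 6 mm above the table; axes as the carrier's. The rack goes here with its bar along x, either way round.
- tall_bottle: Amber bottle, 60 mm across, 165 mm high, standing beside the way of the chassis on one side, where it stands in the way of a gripper at the handle on its side. Origin: centre of the underside. Leave.
- low_jar: Clear jar, 64 mm across, 50 mm high, beside the way of the chassis on the other side. Origin: centre of the underside. Leave.
- oil_bottle: Amber bottle, 52 mm across, 100 mm high, in the carrier's other compartment. Leave.
- beaker: Glass beaker, 68 mm across, 70 mm high, on the table beyond the carrier. Leave.
- wash_bottle: White bottle with red cap, 60 mm across, 150 mm high, on the table beyond the carrier. Leave.
- spatula: Steel spatula with a black handle, 180 mm long, lying on the table near the robot. Leave.
There are look-alikes about, which are no part of the job. Of the things that look like the carrier, the larger one is meant.

How it is judged:
By the outcome, as a careful person would: the job done as asked, in the order asked, and still so for the second after the job is handed in, with the robot touching nothing.
It also fails if it takes over 72 s, if anything falls off the work surface, if the arm or the gripper's body presses on something with over 40 N, if the wrist force passes 120 N, or if a joint passes its speed limit or range.

## Working session

There is one attempt and no reset: what is moved stays moved. The work goes in short steps, Python scripts to look and compute and a tool call to move; the robot and the scene stay as the last step left them, time stands still between calls to the robot, and variables do not carry over. Pictures are saved under pics/ and viewed, about 8 in all and at most 12, crops included, and the job is handed in when it is done.

Besides the shell and the picture viewer there is one more tool, called after ">>>" as name(argument=value, ...), one argument or row to a line, values as JSON. step_arm: Moves the arm, as the interface text tells. Its arguments: {"type":"object","properties":{"series":{"type":"array","items":{"type":"array","items":{"type":"number"}}},"newtons":{"type":"number"}},"required":["series"]}

```bash
mkdir -p pics; ls; python3 - <<'E'
from bench import manip
import cv2
for n in("side","top"):
    d=manip.get_image(n); cv2.imwrite(f"pics/{n}0.png",d["img"]); print(n,d["fx"],d["fy"],d["cx"],d["cy"],d["world_from_camera"].round(4).tolist() if hasattr(d["world_from_camera"],'round') else d["world_from_camera"])
print(manip.get_obs()); print(manip.tip_extent)
E
```

```text
pics
side 610.2983256030426 610.2983256030426 317.38364871124764 229.20655858193808 [[0.5616, -0.7773, 0.2835, 0.1906], [-0.8274, -0.5317, 0.181, -0.1942], [0.01, -0.3363, -0.9417, 1.3132], [0.0, 0.0, 0.0, 1.0]]
top 500.45458225800814 500.45458225800814 324.57518733033214 236.39158639485646 [[0.0057, -0.9801, 0.1983, 0.3015], [-1.0, -0.0046, 0.0062, 0.0112], [-0.0051, -0.1983, -0.9801, 1.1963], [0.0, 0.0, 0.0, 1.0]]
{'time': 0.1, 'q': array([-1.33926751e+00,  3.78017086e-01,  7.97716961e-02,  1.27437099e+00,
        1.10223428e-05,  1.46052563e+00]), 'qvel': array([ 0.00091004, -0.00019613,  0.00308272, -0.00077497,  0.00174665,
       -0.00010668]), 'joint_efforts': array([ 5.96507689e-04, -4.64693177e+01,  2.70583087e+01,  1.20422576e-02,
       -9.26183725e-05,  1.32206907e-06]), 'ee_pos': array([ 0.19261576, -0.54113729,  0.21184358]), 'orientation': array([ 2.03650228,  0.35336184, -2.03670746]), 'force': array([0.30225406, 0.3615122 , 0.28256237]), 'moment': array([ 0.01161703,  0.00979319, -0.01632142]), 'finger_gap': 1.003185584848384}
0.017
```

View pics/top0.png

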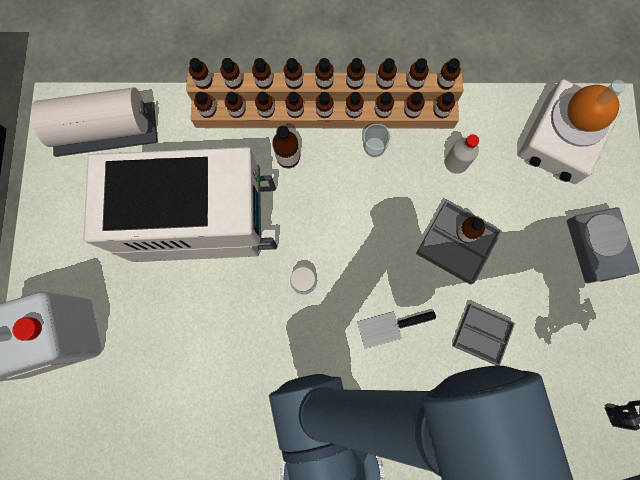

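View pics/side0.png

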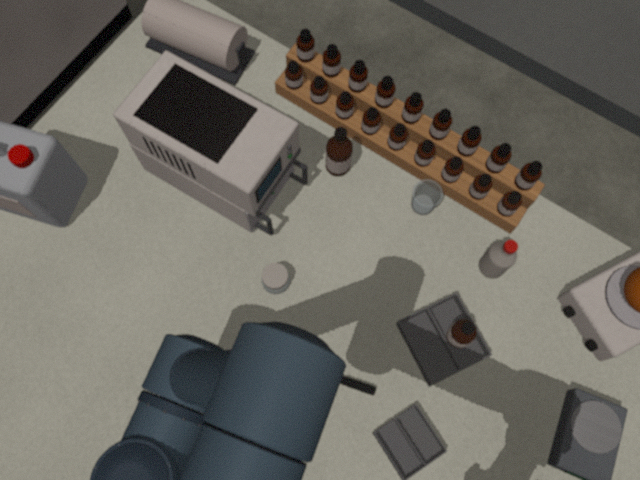

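Top view: sampler at (180,200) with handles at (267,184) and (267,244). The tall bottle (287,147) is by the far handle and the jar (303,279) by the near one. There are two carrier candidates: large (459,240) and small (483,332). Red-cap look-alikes: wash bottle (470,142) and canister (27,328); the rack itself is still hidden. I choose the larger carrier and the handle nearer the robot (handle_a), and check both in a close crop.

```bash
cat > h.py <<'E'
from bench import manip
import numpy as np, cv2
from scipy.spatial.transform import Rotation as R
def cam(n):
    d=manip.get_image(n); d["world_from_camera"]=np.array(d["world_from_camera"]); return d
def ray(d,u,v):
    T=d["world_from_camera"]; r=T[:3,:3]@np.array([(u-d["cx"])/d["fx"],(v-d["cy"])/d["fy"],1.]); return T[:3,3],r/np.linalg.norm(r)
def plane(d,u,v,z):
    o,r=ray(d,u,v); return o+r*(z-o[2])/r[2]
def tri(d1,p1,d2,p2):
    o1,r1=ray(d1,*p1);o2,r2=ray(d2,*p2)
    s=np.linalg.lstsq(np.c_[r1,-r2],o2-o1,rcond=None)[0]
    a,b=o1+r1*s[0],o2+r2*s[1]; return (a+b)/2,np.linalg.norm(a-b)
def proj(d,p):
    T=d["world_from_camera"]; c=T[:3,:3].T@(np.array(p)-T[:3,3]); return d["fx"]*c[0]/c[2]+d["cx"],d["fy"]*c[1]/c[2]+d["cy"]
def crop(d,u0,v0,w,h,k):
    return cv2.resize(d["img"][v0:v0+h,u0:u0+w],None,fx=k,fy=k,interpolation=cv2.INTER_CUBIC)
E
python3 - <<'E'
from h import *
t,s=cam("top"),cam("side")
a=crop(t,225,130,100,170,3.5); b=crop(s,225,100,125,200,2.975)
c=crop(t,400,180,130,200,2.3); 
H=595
f=lambda i:cv2.copyMakeBorder(i,0,H-i.shape[0],0,5,cv2.BORDER_CONSTANT)
im=np.hstack([f(a),f(b)]);print(im.shape,a.shape)
cv2.imwrite("pics/c1.png",im)
# carrier: dark grey region outer contour
hsv=cv2.cvtColor(t["img"],cv2.COLOR_BGR2HSV)
for n,d,box in(("top",t,(405,185,105,110)),):
    x,y,w,h=box; g=cv2.cvtColor(d["img"],cv2.COLOR_BGR2GRAY)[y:y+h,x:x+w]
    m=(g<100).astype(np.uint8)*255
    m=cv2.morphologyEx(m,cv2.MORPH_OPEN,np.ones((3,3)))
    cs,_=cv2.findContours(m,cv2.RETR_EXTERNAL,cv2.CHAIN_APPROX_NONE); cc=max(cs,key=cv2.contourArea)
    r=cv2.minAreaRect(cc); p=cv2.boxPoints(r)+[x,y]; print(p.tolist()); print([plane(d,*q,0.036).round(4).tolist() for q in p])
E
```

```text
(595, 732, 3) (595, 350, 3)
[[414.94955253601074, 253.53412628173828], [445.76854705810547, 198.74480819702148], [503.0267028808594, 230.95252227783203], [472.2077102661133, 285.74183654785156]]
[[0.4962, -0.1938, 0.036], [0.6297, -0.2717, 0.036], [0.5513, -0.4037, 0.036], [0.4212, -0.324, 0.036]]
```

View pics/c1.png

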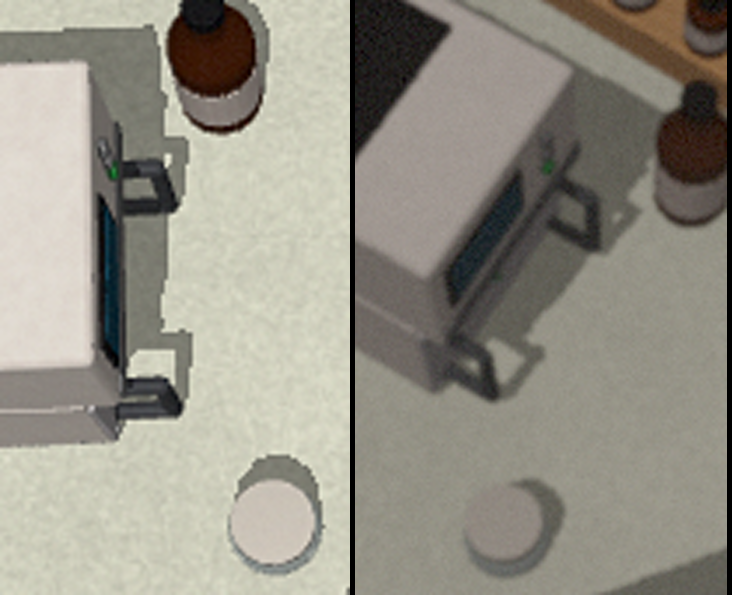

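Crop: both handles show as dark bows. In crop pixels, handle_a's grip runs from (165,382) to (182,412) in the top view and (479,349) to (495,394) in the side view. The jar is at (273,520). No rack is visible yet.

```bash
python3 - <<'E'
from h import *
t,s=cam("top"),cam("side")
T=lambda x,y:(225+x/3.5,130+y/3.5); S=lambda x,y:(225+(x-355)/2.975,100+y/2.975)
P={}
for n,a,b in [("ha_top",(166,383),(481,352)),("ha_bot",(178,411),(493,393)),("hb_top",(157,166),(586,194)),("hb_bot",(172,208),(596,246)),
  ("upfar",(88,63),(572,70)),("upnear",(97,366),(428,277))]:
    p,e=tri(t,T(*a),s,S(*b)); P[n]=p; print(n,p.round(4),round(e,4))
d=P["ha_top"]-P["hb_top"]+P["ha_bot"]-P["hb_bot"]; print("handle y-axis",np.degrees(np.arctan2(d[1],d[0])),np.linalg.norm(d)/2)
d=P["upnear"]-P["upfar"]; print("upper y-axis",np.degrees(np.arctan2(d[1],d[0])),np.linalg.norm(d))
print("jar",plane(t,*T(273,520),.05),plane(s,*S(504,522),.05))
print("bottle",plane(s,*S(700,95),.165), plane(t,*T(203,8),.165))
c=np.mean([plane(t,*q,0.036) for q in [(414.9,253.5),(445.8,198.7),(503,231),(472.2,285.7)]],0);print(c)
b=crop(t,400,180,115,120,5.0)
cv2.imwrite("pics/c2.png",b)
E
```

```text
ha_top [0.5087 0.1314 0.1314] 0.0019
ha_bot [0.5109 0.1326 0.0346] 0.0032
hb_top [0.6504 0.141  0.129 ] 0.0013
hb_bot [0.6602 0.1427 0.0129] 0.0042
upfar [0.6756 0.1685 0.2425] 0.0002
upnear [0.4953 0.1546 0.2571] 0.002
handle y-axis -176.13837318057065 0.14631934203676406
upper y-axis -175.56998445131327 0.18142744418822235
jar [0.43423751 0.06745106 0.05      ] [0.43300063 0.06427464 0.05      ]
bottle [0.74569055 0.10816653 0.165     ] [0.74292623 0.11034432 0.165     ]
[ 0.52464983 -0.29828679  0.036     ]
```

View pics/c2.png

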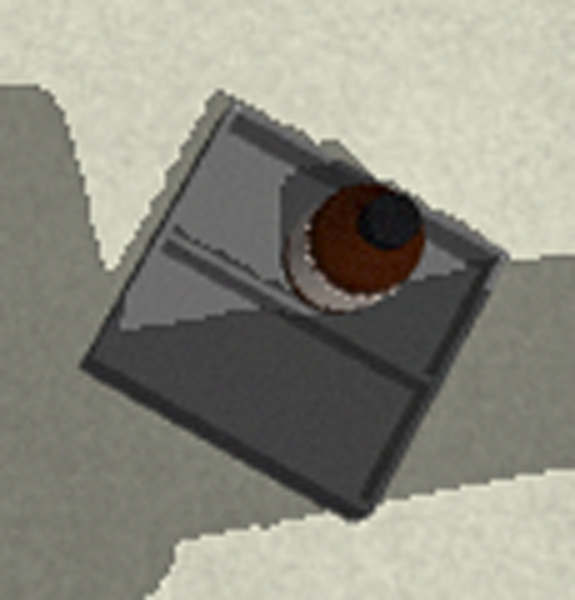

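Crop: the large carrier has the oil bottle in its far/right compartment, with its divider from (170,240) to (430,380). The near-left compartment is empty.

```bash
cat >> h.py <<'E'
A=np.radians(94.0)   # sampler x heading
XS=np.array([np.cos(A),np.sin(A),0]); YS=np.array([-np.sin(A),np.cos(A),0]); Z=np.array([0,0,1.])
def Rlean(deg,sgn=1,xs=None):
    xs=XS if xs is None else xs; ys=np.cross(Z,xs); a=np.radians(deg)
    x=np.sin(a)*xs-np.cos(a)*Z; y=sgn*ys; return np.c_[x,y,np.cross(x,y)]
def go(p,Rt,tag=""):
    o=manip.get_obs(); Rc=R.from_rotvec(o["orientation"]).as_matrix()
    d=Rc.T@(np.array(p)-o["ee_pos"])*1000; w=R.from_matrix(Rc.T@Rt).as_rotvec(degrees=True)
    print(tag,"shift",d.round(1),"turn",w.round(1))
def here():
    o=manip.get_obs(); print("t",round(o["time"],2),"p",o["ee_pos"].round(4),"F",o["force"].round(1),"gap",round(o["finger_gap"],3),"q",o["q"].round(2))
E
python3 - <<'E'
from h import *
o=manip.get_obs(); print(R.from_rotvec(o["orientation"]).as_matrix().round(2))
H=np.array([.511,.134,.088])
for s in(1,-1):
    Rt=Rlean(35,s); go(H-Rt[:,0]*.08,Rt,s); 
t=cam("top")
T=lambda x,y:(400+x/5,180+y/5)
a,b=plane(t,*T(170,240),.03),plane(t,*T(430,380),.03); print(a,b,np.linalg.norm(a-b),(a+b)/2)
u=(a-b)/np.linalg.norm(a-b); print("x axis deg",np.degrees(np.arctan2(u[1],u[0])))
n=np.array([-u[1],u[0],0]); n*= -np.sign(n[0]); print("slot",(a+b)/2+.035*n)
E
```

```text
[[-0.    0.34 -0.94]
 [ 0.   -0.94 -0.34]
 [-1.   -0.   -0.  ]]
1 shift [  59.2 -485.5 -514. ] turn [101.9 -24.4 -32.1]
-1 shift [  59.2 -485.5 -514. ] turn [-72.   29.8 -22.7]
[ 0.55905341 -0.24210478  0.03      ] [ 0.4920954  -0.36189709  0.03      ] 0.13723547544504697 [ 0.5255744  -0.30200093  0.03      ]
x axis deg 60.79695525278014
slot [ 0.49502304 -0.28492422  0.03      ]
```

>>> step_arm(
  series=[
    [-5,-40,-43,-7,3,-2,1],
    [-10,-80,-86,-14,6,-4,1],
    [-15,-120,-129,-21,9,-6.5,1],
    [-15,-160,-172,-28,12,-9,1],
    [-15,-200,-215,-36,15,-11,1],
  ],
)

```text
time: 0.98
ee_pos: [0.3289, -0.2798, 0.2278]
orientation: [1.894, 1.117, -1.465]
force: [0.7, 0.2, -0.7]
finger_gap: 1.007
```

```bash
python3 - <<'E'
from h import *
here(); H=np.array([.511,.134,.088]); Rt=Rlean(35,-1); go(H-Rt[:,0]*.1,Rt)
E
```

```text
t 0.97 p [ 0.3289 -0.2798  0.2278] F [ 0.7  0.2 -0.7] gap 1.007 q [-1.03  0.26 -0.1   1.44  0.23  1.1 ]
 shift [ 179.3  -32.5 -363.2] turn [-35.6  15.  -11.6]
```

>>> step_arm(
  series=[
    [20,-5,-52,-6,2.5,-2,1],
    [40,-10,-104,-12,5,-4,1],
    [60,-15,-156,-18,7.5,-6,1],
    [90,-20,-206,-24,10,-8,1],
    [120,-25,-250,-31,13,-10,1],
  ],
)

```text
time: 1.6
ee_pos: [0.4556, -0.0325, 0.1915]
orientation: [1.623, 1.626, -0.903]
force: [0.9, 0.2, -0.2]
finger_gap: 1.005
```

```bash
python3 - <<'E'
from h import *
here(); H=np.array([.511,.134,.088]); Rt=Rlean(35,-1); go(H-Rt[:,0]*.1,Rt)
E
```

```text
t 1.6 p [ 0.4556 -0.0325  0.1915] F [ 0.9  0.2 -0.2] gap 1.005 q [-0.56  0.37 -0.15  1.39  0.47  0.95]
 shift [ 76.8  58.9 -81. ] turn [-4.3  2.  -1.6]
```

>>> step_arm(
  series=[
    [20,15,-20,-1,0.5,-0.5,1],
    [40,30,-40,-2,1,-1,1],
    [60,45,-60,-3,1.5,-1.2,1],
    [77,59,-81,-4.3,2,-1.6,1],
    [77,59,-81,-4.3,2,-1.6,1],
  ],
)

```text
time: 2.22
ee_pos: [0.5151, 0.0783, 0.1694]
orientation: [1.573, 1.692, -0.82]
force: [-0.0, 0.8, -1.0]
finger_gap: 1.0
```

```bash
python3 - <<'E'
from h import *
here(); H=np.array([.511,.134,.088]); Rt=Rlean(35,-1); go(H,Rt)
t,s=cam("top"),cam("side")
f=lambda i:cv2.copyMakeBorder(i,0,560-i.shape[0],0,5,cv2.BORDER_CONSTANT)
cv2.imwrite("pics/c3.png",np.hstack([f(crop(t,215,130,130,180,3)),f(crop(s,215,110,130,180,3))]))
E
```

```text
t 2.23 p [0.5151 0.0783 0.1694] F [-0.   0.8 -1. ] gap 1.0 q [-0.32  0.43 -0.12  1.28  0.56  1.1 ]
 shift [98.7 -0.   0.9] turn [0.1 0.  0.1]
```

View pics/c3.png

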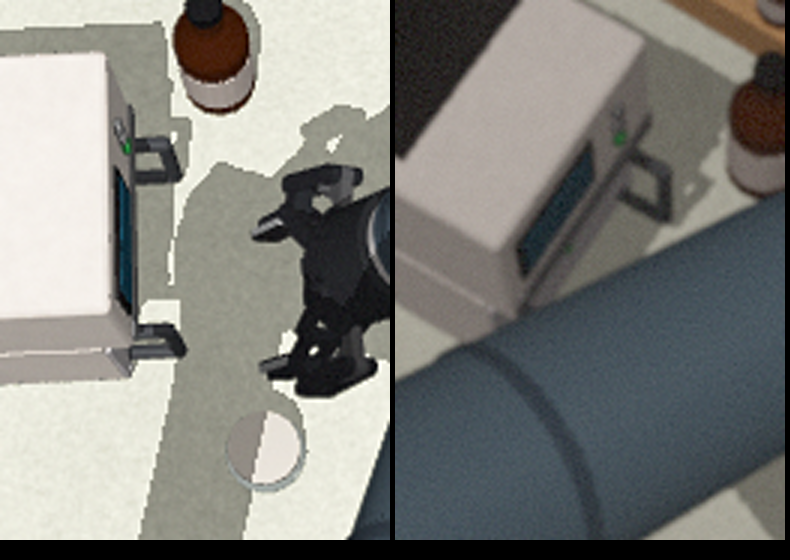

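Top: the open jaws, with tips at (255,235) and (262,375), straddle the line to handle_a (170,340). The jar lies below them and is clear.

>>> step_arm(
  series=[
    [25,0,0,0,0,0,1],
    [50,0,0,0,0,0,1],
    [75,0,0,0,0,0,1],
    [97,0,0,0,0,0,1],
    [97,0,0,0,0,0,1],
  ],
)

```text
time: 2.95
ee_pos: [0.5093, 0.132, 0.0894]
orientation: [1.575, 1.693, -0.825]
force: [-0.2, 0.3, 0.4]
finger_gap: 0.999
```

>>> step_arm(
  newtons=50,
  series=[
    [0,0,0,0,0,0,0],
    [0,0,0,0,0,0,0],
    [0,0,0,0,0,0,0],
    [0,0,0,0,0,0,0],
    [0,0,0,0,0,0,0],
  ],
)

```text
time: 3.58
ee_pos: [0.5094, 0.1319, 0.0895]
orientation: [1.575, 1.692, -0.825]
force: [-0.1, 0.2, -0.3]
finger_gap: 0.004
```

```bash
python3 - <<'E'
from h import *
here(); Rt=Rlean(35,-1); p=manip.get_obs()["ee_pos"]
go(p-XS*.2,Rt);go(p-XS*.222,Rt)
E
```

```text
t 3.58 p [0.5094 0.1319 0.0895] F [-0.1  0.2 -0.3] gap 0.004 q [-0.23  0.46 -0.29  1.02  0.58  1.21]
 shift [-114.6    0.   163.9] turn [-0.1  0.   0.2]
 shift [-1.272e+02  1.000e-01  1.819e+02] turn [-0.1  0.   0.2]
```

```bash
python3 - <<'E'
from h import *
t,s=cam("top"),cam("side")
cv2.imwrite("pics/c4.png",crop(t,235,160,90,110,5))
print(proj(t,manip.get_obs()["ee_pos"]))
E
```

```text
(np.float64(273.98251674056075), np.float64(243.1511282193116))
```

View pics/c4.png

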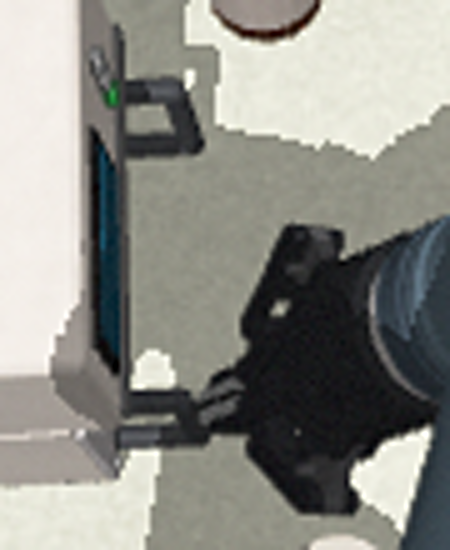

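Top: the closed fingertips at crop (225,395) sit just in front of handle_a's grip (190,415), so the reach was short. I'll solve the handle position again from the bow's known height.

```bash
python3 - <<'E'
from h import *
from scipy.optimize import least_squares
t,s=cam("top"),cam("side")
T=lambda x,y:(235+x/5,160+y/5); S=lambda x,y:(225+(x-355)/2.975,100+y/2.975)
# centre-line corner points
tp={"a":[T(180,400),T(197,434)],"b":[T(172,92),T(192,144)]}
sp={"a":[S(481,353),S(492,390)],"b":[S(584,196),S(595,243)]}
for k in "ab":
  for name,use in(("top",1),("both",2),("side",3)):
    def f(p):
        r=[]
        for i,dz in((0,.041),(1,-.041)):
            q=p+[0,0,dz]
            if use!=3: r+=list(np.array(proj(t,q))-tp[k][i])
            if use!=1: r+=list(np.array(proj(s,q))-sp[k][i])
        return r
    r=least_squares(f,[.55,.13,.07]); print(k,name,r.x.round(4),np.abs(r.fun).max().round(1))
# TCP and tip now in the top image crop
o=manip.get_obs();Rc=R.from_rotvec(o["orientation"]).as_matrix()
for d in(0,.017): print(d,(o["ee_pos"]+Rc[:,0]*d).round(4),(np.array(proj(t,o["ee_pos"]+Rc[:,0]*d))-[235,160])*5)
E
```

```text
a top [0.5133 0.1376 0.0636] 0.2
a both [0.513  0.1365 0.0702] 1.0
a side [0.5215 0.1439 0.0411] 0.7
b top [0.6569 0.1445 0.0632] 0.1
b both [0.655  0.1433 0.0713] 1.9
b side [0.6442 0.1347 0.1019] 1.7
0 [0.5093 0.1321 0.0894] [194.83496822 415.85975579]
0.017 [0.5086 0.1418 0.0754] [176.67486482 423.00273712]
```

>>> step_arm(
  series=[
    [0,0,0,0,0,0,1],
    [0,0,0,0,0,0,1],
    [0,0,0,0,0,0,1],
    [7,2,-1,0,0,0,1],
    [15,3,-3,0,0,0,1],
  ],
)

```text
time: 4.4
ee_pos: [0.5117, 0.1436, 0.0784]
orientation: [1.575, 1.693, -0.825]
force: [-0.2, -1.1, 0.2]
finger_gap: 1.002
```

>>> step_arm(
  newtons=50,
  series=[
    [0,0,0,0,0,0,0],
    [0,0,0,0,0,0,0],
    [0,0,0,0,0,0,0],
    [0,0,0,0,0,0,0],
    [0,0,0,0,0,0,0],
  ],
)

```text
time: 5.03
ee_pos: [0.5133, 0.1432, 0.0788]
orientation: [1.576, 1.69, -0.822]
force: [3.8, 0.6, -1.2]
finger_gap: 0.108
```

>>> step_arm(
  series=[
    [0,0,0,0,0,0,0.5],
    [0,0,0,0,0,0,0.5],
    [2,0,-3,0,3,0,0.5],
    [4,0,-6,0,6,0,0.5],
    [4,0,-6,0,6,0,0.5],
  ],
)

```text
time: 5.65
ee_pos: [0.512, 0.1502, 0.0782]
orientation: [1.645, 1.764, -0.754]
force: [0.3, -0.3, 0.5]
finger_gap: 0.501
```

>>> step_arm(
  newtons=50,
  series=[
    [0,0,0,0,0,0,0],
    [0,0,0,0,0,0,0],
    [0,0,0,0,0,0,0],
    [0,0,0,0,0,0,0],
    [0,0,0,0,0,0,0],
  ],
)

```text
time: 6.28
ee_pos: [0.5129, 0.1502, 0.0785]
orientation: [1.645, 1.763, -0.752]
force: [4.4, 1.0, -1.1]
finger_gap: 0.118
```

```bash
python3 - <<'E'
from h import *
here(); p=manip.get_obs()["ee_pos"]
Rc=R.from_rotvec(manip.get_obs()["orientation"]).as_matrix()
go(p-XS*.1,Rc);go(p-XS*.22,Rc)
E
```

```text
t 6.28 p [0.5129 0.1502 0.0785] F [ 4.4  1.  -1.1] gap 0.118 q [-0.24  0.52 -0.3   1.01  0.67  1.17]
 shift [-65.5   0.2  75.5] turn [0. 0. 0.]
 shift [-144.2    0.3  166.2] turn [0. 0. 0.]
```

>>> step_arm(
  series=[
    [-12,0,14,0,0,0,0],
    [-26,0,30,0,0,0,0],
    [-39,0,45,0,0,0,0],
    [-52,0,60,0,0,0,0],
    [-65,0,75,0,0,0,0],
  ],
)

```text
time: 6.9
ee_pos: [0.5177, 0.0517, 0.0785]
orientation: [1.646, 1.768, -0.754]
force: [-3.2, 2.8, 1.1]
finger_gap: 0.113
```

```bash
python3 - <<'E'
from h import *
here(); p=manip.get_obs()["ee_pos"]
Rc=R.from_rotvec(manip.get_obs()["orientation"]).as_matrix()
d=p-np.array([.5129,.1502,.0785]);print(np.degrees(np.arctan2(-d[1],-d[0])),np.linalg.norm(d))
print((Rc.T@manip.get_obs()["force"]).round(1))
E
```

```text
t 6.9 p [0.5177 0.0517 0.0785] F [-3.2  2.8  1.1] gap 0.113 q [-0.41  0.6  -0.17  1.19  0.62  0.97]
92.77645459312866 0.09859644928316531
[ 1.2 -3.  -3. ]
```

>>> step_arm(
  series=[
    [-13,-0.5,15,0,0,0,0],
    [-26,-1,30,0,0,0,0],
    [-39,-1.4,44,0,0,0,0],
    [-50,-1.7,58,0,0,0,0],
    [-59,-2,68,0,0,0,0],
  ],
)

```text
time: 7.52
ee_pos: [0.5221, -0.0395, 0.0786]
orientation: [1.647, 1.767, -0.754]
force: [2.2, 6.2, -1.7]
finger_gap: 0.116
```

>>> step_arm(
  series=[
    [-4,-0.1,4,0,0,0,0],
    [-8,-0.2,8,0,0,0,0],
    [-11,-0.3,12,0,0,0,0],
    [-14,-0.4,16,0,0,0,0],
    [-17,-0.5,20,0,0,0,0],
  ],
)

```text
time: 8.15
ee_pos: [0.5234, -0.0657, 0.0786]
orientation: [1.647, 1.768, -0.754]
force: [0.6, 2.7, 4.1]
finger_gap: 0.111
```

```bash
sed -i 's/radians(94.0)/radians(92.8)/' h.py; python3 - <<'E'
from h import *
here(); p=manip.get_obs()["ee_pos"]
d=p-np.array([.5129,.1502,.0785]);print(np.degrees(np.arctan2(-d[1],-d[0])),np.linalg.norm(d),d)
E
```

```text
t 8.15 p [ 0.5234 -0.0657  0.0786] F [0.6 2.7 4.1] gap 0.111 q [-0.59  0.72  0.03  1.38  0.55  0.78]
92.79171426560153 0.21618559226048378 [ 1.05293900e-02 -2.15929014e-01  5.53651802e-05]
```

>>> step_arm(
  series=[
    [-1,0,1.5,0,0,0,0],
    [0,0,0,0,0,0,0],
    [2,0,-2.3,0,0,0,0],
    [4,0,-4.6,0,0,0,0],
    [4,0,-4.6,0,0,0,0],
  ],
)

```text
time: 8.78
ee_pos: [0.5233, -0.0611, 0.0785]
orientation: [1.644, 1.765, -0.755]
force: [-0.9, -5.6, 3.6]
finger_gap: 0.114
```

```bash
python3 - <<'E'
from h import *
here(); p=manip.get_obs()["ee_pos"]
d=p-np.array([.5129,.1502,.0785]);print(np.linalg.norm(d),d)
E
```

```text
t 8.78 p [ 0.5233 -0.0611  0.0785] F [-0.9 -5.6  3.6] gap 0.114 q [-0.58  0.71  0.02  1.37  0.55  0.79]
0.21156539802603444 [ 1.03754171e-02 -2.11310832e-01  2.11016409e-05]
```

>>> step_arm(
  series=[
    [0,0,0,0,0,0,1],
    [0,0,0,0,0,0,1],
    [0,0,0,0,0,0,1],
    [-30,0,0,0,0,0,1],
    [-70,0,0,0,0,0,1],
  ],
)

```text
time: 9.4
ee_pos: [0.5258, -0.1061, 0.1315]
orientation: [1.644, 1.768, -0.755]
force: [-0.3, -0.3, -0.1]
finger_gap: 1.0
```

>>> step_arm(
  series=[
    [-50,0,0,0,-8,0,1],
    [-100,0,0,0,-16,0,1],
    [-130,0,20,0,-24,0,1],
    [-160,0,40,0,-32,0,1],
    [-190,0,40,0,-40,0,1],
  ],
)

```text
time: 10.02
ee_pos: [0.5371, -0.2619, 0.2483]
orientation: [1.165, 1.257, -1.157]
force: [0.9, 0.6, 0.2]
finger_gap: 1.001
```

```bash
python3 - <<'E'
from h import *
here()
t,s=cam("top"),cam("side"); cv2.imwrite("pics/t5.png",t["img"]);cv2.imwrite("pics/s5.png",s["img"])
f=lambda i:cv2.copyMakeBorder(i,0,600-i.shape[0],0,5,cv2.BORDER_CONSTANT)
cv2.imwrite("pics/c5.png",np.hstack([f(crop(t,235,120,165,200,2.4)),f(crop(s,225,90,160,240,2.4))]))
E
```

```text
t 10.03 p [ 0.5371 -0.2619  0.2483] F [0.9 0.6 0.2] gap 1.001 q [-0.56  0.44  0.26  1.41  0.01  0.94]
```

View pics/c5.png

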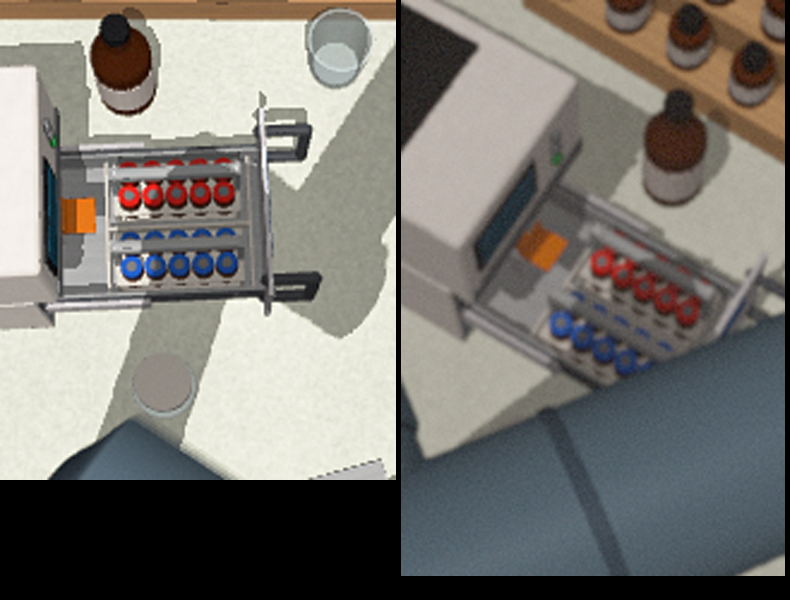

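Top crop: the red rack is in the far bay, with its bar from (113,172) to (240,170). The blue rack is in the near bay, the orange pad is at (78,215), and the panel is drawn out and locked. Nothing else has moved.

```bash
python3 - <<'E'
from h import *
t,s=cam("top"),cam("side")
g=cv2.cvtColor(t["img"],cv2.COLOR_BGR2GRAY).astype(float)
for k in(288,295,305,315,325,331): print(k,g[182:202,k-1:k+2].mean(1).astype(int))
for v in (190,191,192): print(v,g[v,276:342].astype(int))
T=lambda x,y:(235+x/2.4,120+y/2.4); S=lambda x,y:(225+(x-400)/2.4,90+y/2.4)
for n,a,b in(("l",(113,172),(585,227)),("r",(240,171),(714,292))):
    print(plane(t,*T(*a),.116).round(4),[x.round(4) if hasattr(x,'round') else x for x in tri(t,T(*a),s,S(*b))],plane(s,*S(*b),.116).round(4))
m=cv2.inRange(cv2.cvtColor(t["img"],cv2.COLOR_BGR2HSV),(8,150,150),(20,255,255)); m[:, :240]=0;m[260:]=0
M=cv2.moments(m[:, :330],True); print("pad",plane(t,M["m10"]/M["m00"],M["m01"]/M["m00"],.10),M["m00"])
E
```

```text
288 [ 78 113 180 102  69  68  53  74 170 184 191 186 115 108  51  73  97 116
 132 131]
295 [ 80 119 156  81  71  73  77 104 182 188 193 176 125 102 132 189 152 116
 108 107]
305 [ 92 182 122  70  73  64  95 184 182 138 114  91  71  58  81 104  81  67
  67  62]
315 [ 80 101  72  75  71  63  77 112 114 115 105  78  62  47  86  82  69  67
  65  65]
325 [173 110  69  74  66  76 116 108 112 116  91  74  45  52  96  73  63  67
  64  63]
331 [186 104  70  75  88 103 169 187 191 181  86  72  54  77  97  67  61  61
  65  59]
190 [179 179 203 201 180 182 176 177 155 162 164 167 170 173 175 177 177 180
 181 182 183 182 185 187 186 189 181 180 185 181 182 116 111 115 114 114
 113 112 113 113 116 114 115 113 111 114 111 114 114 114 110 111 130 184
 189 190 194 225 182 124 106 113 129 101 140 177]
191 [176 172 202 199 180 183 210 182 181 182 185 184 185 184 186 186 185 187
 187 188 189 190 189 188 189 191 193 194 189 115 111 113 111 114 116 115
 115 114 115 116 115 117 113 115 118 117 116 115 116 117 115 113 112 106
 173 187 183 196 177 130 108 117 131 108 107 106]
192 [174 170 199 202 174 177 220 192 189 190 194 191 193 190 192 193 191 191
 194 193 193 192 195 195 195 194 196 198 118 112 113 116 113 112 111 110
 108 107 108 105 103 101 100  99  99  95  94  92  93  92  90  89  87  87
  81  78 101 135 141 124 107 116 132 107 105 111]
[0.622 0.114 0.116] [array([0.6116, 0.1128, 0.1394]), np.float64(0.0069)] [0.6165 0.1198 0.116 ]
[ 0.6234 -0.0048  0.116 ] [array([ 0.63  , -0.0062,  0.1051]), np.float64(0.0067)] [ 0.6293 -0.0089  0.116 ]
pad [0.58499636 0.14149964 0.1       ] 121.0
```

```bash
python3 - <<'E'
from h import *
t=cam("top"); here()
c=plane(t,308.,190.9,.116); print(c)
go([c[0],c[1],.20],Rlean(0,-1))
E
```

```text
t 10.28 p [ 0.5367 -0.2598  0.2473] F [ 1.6 -1.5 -0.5] gap 1.001 q [-0.56  0.44  0.26  1.41  0.01  0.94]
[0.62400834 0.05581094 0.116     ]
 shift [  53.   109.6 -307.6] turn [ 1.2 -1.2  0.5]
```

>>> step_arm(
  series=[
    [0,22,-55,0,0,0,0.6],
    [5,44,-110,0.5,-0.5,0.2,0.6],
    [10,66,-165,1,-1,0.4,0.6],
    [15,88,-220,1.2,-1.2,0.5,0.6],
    [20,105,-275,1.2,-1.2,0.5,0.6],
  ],
)

```text
time: 10.9
ee_pos: [0.6214, 0.024, 0.2297]
orientation: [1.173, 1.237, -1.176]
force: [0.3, -0.1, 0.4]
finger_gap: 0.603
```

>>> step_arm(
  series=[
    [20,5,-32,0,0,0,0.6],
    [35,5,-32,0,0,0,0.6],
    [50,5,-32,0,0,0,0.6],
    [60,5,-32,0,0,0,0.6],
    [60,5,-32,0,0,0,0.6],
  ],
)

```text
time: 11.52
ee_pos: [0.6238, 0.0551, 0.1687]
orientation: [1.173, 1.238, -1.179]
force: [0.1, -0.3, 1.0]
finger_gap: 0.6
```

```bash
python3 - <<'E'
from h import *
t,s=cam("top"),cam("side"); here()
go([.624,.056,.112],Rlean(0,-1))
f=lambda i:cv2.copyMakeBorder(i,0,600-i.shape[0],0,5,cv2.BORDER_CONSTANT)
cv2.imwrite("pics/c6.png",np.hstack([f(crop(t,255,150,110,130,3.6)),f(crop(s,270,150,110,150,3.6))]))
print(proj(t,manip.get_obs()["ee_pos"]),proj(s,manip.get_obs()["ee_pos"]))
E
```

```text
t 11.62 p [0.6247 0.0555 0.1702] F [ 0.5 -0.   0.1] gap 0.601 q [-0.01  0.5   0.17  1.24  0.    1.51]
 shift [58.2 -0.5 -0.4] turn [-0.1 -0.1  0.2]
(np.float64(307.2042013078803), np.float64(183.2811350183388)) (np.float64(329.9860153306739), np.float64(187.09469922295318))
```

View pics/c6.png

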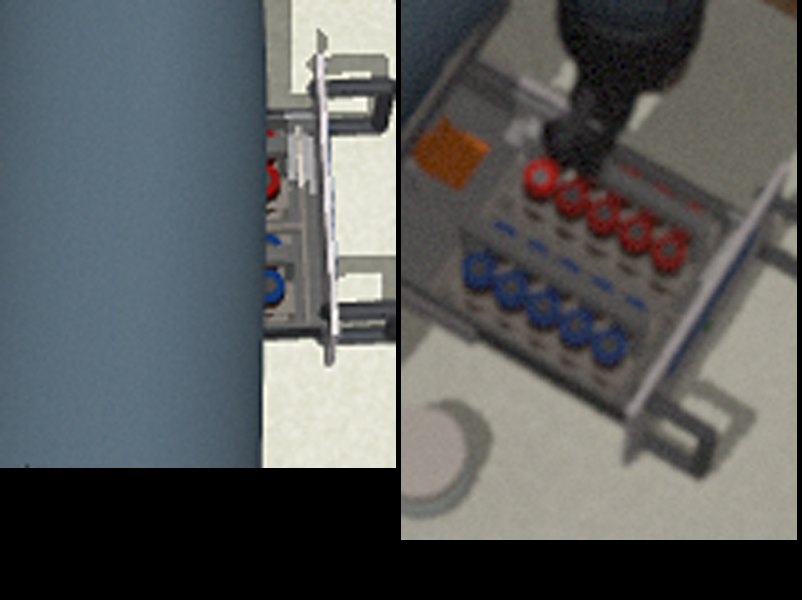

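Side: the gripper is over the red bar, its tips near (590,165), aligned crosswise. The orange pad is at (450,155). Descending.

>>> step_arm(
  newtons=60,
  series=[
    [15,-0.5,0,0,0,0,0.6],
    [30,-0.5,0,0,0,0,0.6],
    [45,-0.5,0,0,0,0,0.6],
    [58,-0.5,-0.5,0,0,0,0.6],
    [60,-0.5,-0.5,0,0,0,0.6],
  ],
)

```text
time: 12.25
ee_pos: [0.6228, 0.0562, 0.1085]
orientation: [1.172, 1.238, -1.178]
force: [0.3, -0.7, -1.6]
finger_gap: 0.603
```

>>> step_arm(
  newtons=60,
  series=[
    [0,0,0,0,0,0,0],
    [0,0,0,0,0,0,0],
    [0,0,0,0,0,0,0],
    [0,0,0,0,0,0,0],
    [0,0,0,0,0,0,0],
  ],
)

```text
time: 12.88
ee_pos: [0.623, 0.0562, 0.1087]
orientation: [1.173, 1.238, -1.178]
force: [-0.4, 0.6, 0.4]
finger_gap: -0.0
```

>>> step_arm(
  series=[
    [0,0,0,0,0,0,0.6],
    [0,0,0,0,0,0,0.6],
    [5,0.5,0,0,0,0,0.6],
    [10,0.5,0,0,0,0,0.6],
    [15,0.5,0,0,0,0,0.6],
  ],
)

```text
time: 13.5
ee_pos: [0.6231, 0.0562, 0.0931]
orientation: [1.172, 1.238, -1.178]
force: [-0.9, -0.2, 0.2]
finger_gap: 0.6
```

>>> step_arm(
  newtons=60,
  series=[
    [0,0,0,0,0,0,0],
    [0,0,0,0,0,0,0],
    [0,0,0,0,0,0,0],
    [0,0,0,0,0,0,0],
    [0,0,0,0,0,0,0],
  ],
)

```text
time: 14.12
ee_pos: [0.6235, 0.0563, 0.0933]
orientation: [1.173, 1.238, -1.178]
force: [0.2, -0.2, 0.0]
finger_gap: 0.109
```

```bash
python3 - <<'E'
from h import *
here(); print(manip.tip_extent,[a for a in dir(manip) if a[0]!='_'])
E
```

```text
t 14.12 p [0.6235 0.0563 0.0933] F [ 0.2 -0.2  0. ] gap 0.109 q [-0.01  0.54  0.02  1.06  0.    1.51]
0.017 ['MotionError', 'get_image', 'get_obs', 'hand_in', 'tip_extent']
```

>>> step_arm(
  series=[
    [0,0,0,0,0,0,0.4],
    [0,0,0,0,0,0,0.4],
    [4,0,0,0,0,0,0.4],
    [8,0,0,0,0,0,0.4],
    [8,0,0,0,0,0,0.4],
  ],
)

```text
time: 14.75
ee_pos: [0.6229, 0.0563, 0.0847]
orientation: [1.172, 1.239, -1.179]
force: [-0.4, -0.1, 0.7]
finger_gap: 0.4
```

>>> step_arm(
  newtons=70,
  series=[
    [0,0,0,0,0,0,0],
    [0,0,0,0,0,0,0],
    [0,0,0,0,0,0,0],
    [-3,0,0,0,0,0,0],
    [-6,0,0,0,0,0,0],
  ],
)

```text
time: 15.38
ee_pos: [0.6223, 0.0563, 0.0903]
orientation: [1.171, 1.24, -1.18]
force: [-0.1, -0.2, -4.4]
finger_gap: 0.115
```

```bash
python3 - <<'E'
from h import *
here()
E
```

```text
t 15.38 p [0.6223 0.0563 0.0903] F [-0.1 -0.2 -4.4] gap 0.115 q [-0.01  0.54  0.02  1.06  0.    1.51]
```

>>> step_arm(
  series=[
    [-15,0,0,0,0,0,0],
    [-40,0,0,0,0,0,0],
    [-70,0,0,0,0,0,0],
    [-100,0,0,0,0,0,0],
    [-120,0,0,0,0,0,0],
  ],
)

```text
time: 16.0
ee_pos: [0.6241, 0.056, 0.2133]
orientation: [1.173, 1.237, -1.177]
force: [-0.5, -0.2, -4.2]
finger_gap: 0.118
```

```bash
python3 - <<'E'
from h import *
here()
a=np.radians(60.8); xs=np.array([np.cos(a),np.sin(a),0])
go([.495,-.285,.21],Rlean(0,-1,xs))
t,s=cam("top"),cam("side");cv2.imwrite("pics/t7.png",t["img"]);cv2.imwrite("pics/s7.png",s["img"])
g=s["img"][280:400,380:500]
cv2.imwrite("pics/c7.png",crop(s,390,285,110,110,5))
E
```

```text
t 16.0 p [0.6241 0.056  0.2133] F [-0.5 -0.2 -4.2] gap 0.118 q [-0.01  0.49  0.26  1.35  0.    1.51]
 shift [   3.4 -145.1  334.5] turn [31.9 -0.   0.4]
```

View pics/c7.png

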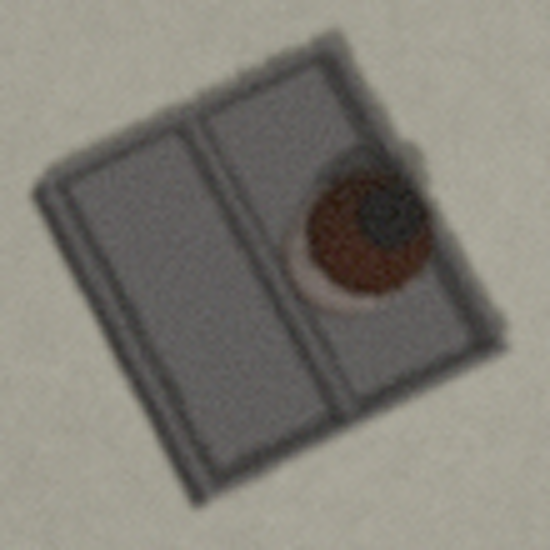

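Side: the carrier, with its divider from (195,118) to (348,412) and the empty compartment on the left, clear.

```bash
python3 - <<'E'
from h import *
s=cam("side");t=cam("top")
S=lambda x,y:(390+x/5,285+y/5);T=lambda x,y:(400+x/5,180+y/5)
a,b=plane(s,*S(197,118),.03),plane(s,*S(348,412),.03); print("div side",a,b,np.linalg.norm(a-b),(a+b)/2,np.degrees(np.arctan2(*(a-b)[[1,0]])))
c=[plane(s,*S(*q),.036) for q in((42,190),(332,45),(495,342),(200,497))]; print("rim side",np.mean(c,0),[np.linalg.norm(c[i]-c[i-1]).round(4) for i in range(4)])
# slot floor visible corners
f=[plane(s,*S(*q),.006) for q in((68,190),(183,130),(330,412),(215,470))]; print("floor side",np.mean(f,0),[np.linalg.norm(f[i]-f[i-1]).round(4) for i in range(4)])
for i in (0,3): print("ax",np.degrees(np.arctan2(*(c[i-3 if i else 1]-c[3 if i==0 else 2])[[1,0]])))
E
```

```text
div side [ 0.56308254 -0.24641439  0.03      ] [ 0.49186127 -0.3612378   0.03      ] 0.13511803494408445 [ 0.52747191 -0.3038261   0.03      ] 58.190002820136726
rim side [ 0.5239479  -0.30247081  0.036     ] [np.float64(0.1391), np.float64(0.1421), np.float64(0.1389), np.float64(0.1414)]
floor side [ 0.50297875 -0.28763581  0.006     ] [np.float64(0.1306), np.float64(0.0577), np.float64(0.1323), np.float64(0.0555)]
ax 14.235332870870483
ax 105.36171783128917
```

>>> step_arm(
  series=[
    [0,-15,35,3,0,0,0],
    [0,-36,84,8,0,0,0],
    [0,-58,133,13,0,0,0],
    [0,-80,183,18,0,0,0],
    [0,-100,230,22,0,0,0],
  ],
)

```text
time: 16.82
ee_pos: [0.5329, -0.1796, 0.2096]
orientation: [1.45, 1.038, -1.462]
force: [0.6, -1.1, -3.3]
finger_gap: 0.115
```

```bash
python3 - <<'E'
from h import *
here()
a=np.radians(59.8); xs=np.array([np.cos(a),np.sin(a),0])
go([.495,-.285,.19],Rlean(0,-1,xs))
E
```

```text
t 16.82 p [ 0.5329 -0.1796  0.2096] F [ 0.6 -1.1 -3.3] gap 0.115 q [-0.44  0.36  0.05  1.27 -0.    1.47]
 shift [ 19.6  -0.5 112. ] turn [10.8  0.1  0.6]
```

>>> step_arm(
  series=[
    [0,0,35,4,0,0,0],
    [3,0,70,8,0,0,0],
    [8,0,100,11,0,0.5,0],
    [14,-0.5,112,11,0,0.5,0],
    [20,-0.5,112,11,0,0.5,0],
  ],
)

```text
time: 17.45
ee_pos: [0.4944, -0.2847, 0.1884]
orientation: [1.587, 0.912, -1.592]
force: [0.1, 0.2, -3.1]
finger_gap: 0.119
```

```bash
python3 - <<'E'
from h import *
here()
a=np.radians(59.8); xs=np.array([np.cos(a),np.sin(a),0])
go([.495,-.285,.10],Rlean(0,-1,xs))
t,s=cam("top"),cam("side")
f=lambda i:cv2.copyMakeBorder(i,0,480-i.shape[0],0,5,cv2.BORDER_CONSTANT)
cv2.imwrite("pics/c8.png",np.hstack([f(crop(t,395,170,120,130,3.3)),f(crop(s,385,270,120,130,3.3))]))
E
```

```text
t 17.45 p [ 0.4944 -0.2847  0.1884] F [ 0.1  0.2 -3.1] gap 0.119 q [-0.63  0.38  0.02  1.22 -0.    1.47]
 shift [88.4  1.  -0.2] turn [-0.2  0.1  0.2]
```

View pics/c8.png

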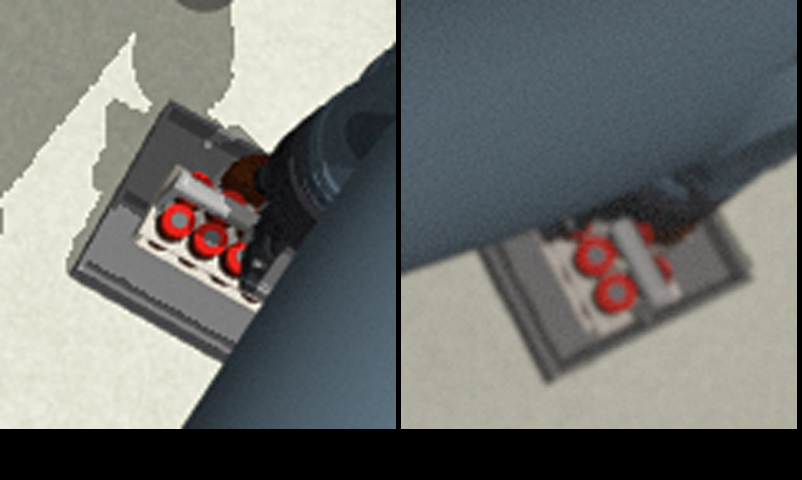

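Top: the rack hangs over the empty compartment, its bar end at (172,189). Side: the other bar end is at (662,297). Next I compute its centre in the hand.

```bash
python3 - <<'E'
from h import *
s=cam("side");t=cam("top")
a=plane(t,395+172/3.3,170+189/3.3,.22); b=plane(s,385+(662-400)/3.3,270+300/3.3,.22)
print(a,b,np.linalg.norm(a-b),(a+b)/2,np.degrees(np.arctan2(*(a-b)[[1,0]])))
E
```

```text
[ 0.51870102 -0.22704334  0.22      ] [ 0.46188361 -0.33793502  0.22      ] 0.12460009522735875 [ 0.49029231 -0.28248918  0.22      ] 62.87082671503886
```

>>> step_arm(
  series=[
    [20,2.3,0,0,0,0,0],
    [40,2.3,0,0,0,0,0],
    [60,2.3,0,0,0,0,0],
    [76,2.3,0,0,0,0,0],
    [85,2.3,0,0,0,0,0],
  ],
)

```text
time: 18.27
ee_pos: [0.4971, -0.2838, 0.1038]
orientation: [1.585, 0.914, -1.589]
force: [-0.2, -0.0, -3.4]
finger_gap: 0.116
```

>>> step_arm(
  series=[
    [5,0,0,0,0,0,0],
    [11,0,0,0,0,0,0],
    [17,0,0,0,0,0,0],
    [23,0,0,0,0,0,0],
    [28,0,0,0,0,0,0],
  ],
)

```text
time: 18.9
ee_pos: [0.497, -0.2838, 0.0754]
orientation: [1.585, 0.914, -1.589]
force: [1.5, 0.3, -3.9]
finger_gap: 0.119
```

```bash
python3 - <<'E'
from h import *
here()
E
```

```text
t 18.9 p [ 0.497  -0.2838  0.0754] F [ 1.5  0.3 -3.9] gap 0.119 q [-0.63  0.45 -0.17  0.95 -0.    1.47]
```

>>> step_arm(
  series=[
    [2,0,0,0,0,0,0],
    [4,0,0,0,0,0,0],
    [6,0,0,0,0,0,0],
    [7.5,0,0,0,0,0,0],
    [8.5,0,0,0,0,0,0],
  ],
)

```text
time: 19.52
ee_pos: [0.497, -0.2838, 0.0668]
orientation: [1.585, 0.914, -1.589]
force: [0.9, 0.2, -3.1]
finger_gap: 0.112
```

>>> step_arm(
  series=[
    [0.5,0,0,0,0,0,0],
    [1,0,0,0,0,0,0],
    [1.5,0,0,0,0,0,0],
    [2,0,0,0,0,0,0],
    [2.5,0,0,0,0,0,0],
  ],
)

```text
time: 20.15
ee_pos: [0.4971, -0.2842, 0.0646]
orientation: [1.585, 0.913, -1.589]
force: [-0.8, -0.8, -0.3]
finger_gap: 0.113
```

>>> step_arm(
  series=[
    [0,0,0,0,0,0,0.1],
    [0,0,0,0,0,0,0.2],
    [0,0,0,0,0,0,0.35],
    [0,0,0,0,0,0,0.35],
    [-5,0,0,0,0,0,0.35],
  ],
)

```text
time: 20.78
ee_pos: [0.4969, -0.284, 0.0696]
orientation: [1.584, 0.914, -1.59]
force: [-0.6, -0.4, 0.5]
finger_gap: 0.35
```

>>> step_arm(
  series=[
    [-30,0,0,0,0,0,0.35],
    [-70,0,0,0,0,0,0.35],
    [-120,0,0,0,0,0,0],
    [-150,0,-50,-8,0,0,0],
    [-160,0,-105,-18,0,0,0],
  ],
)

```text
time: 21.4
ee_pos: [0.5521, -0.1938, 0.2328]
orientation: [1.362, 1.1, -1.362]
force: [0.7, -0.1, 0.8]
finger_gap: -0.002
```

```bash
python3 - <<'E'
from h import *
here()
t,s=cam("top"),cam("side");cv2.imwrite("pics/t9.png",t["img"]);cv2.imwrite("pics/s9.png",s["img"])
f=lambda i:cv2.copyMakeBorder(i,0,480-i.shape[0],0,5,cv2.BORDER_CONSTANT)
cv2.imwrite("pics/c9.png",np.hstack([f(crop(t,250,140,280,160,1.6)),f(crop(s,220,100,150,200,2.2))]))
print(np.hstack([f(crop(t,250,140,280,160,1.6)),f(crop(s,220,100,150,200,2.2))]).shape)
E
```

```text
t 21.4 p [ 0.5521 -0.1938  0.2328] F [ 0.7 -0.1  0.8] gap -0.002 q [-0.45  0.39  0.16  1.33 -0.    1.34]
(480, 788, 3)
```

View pics/c9.png

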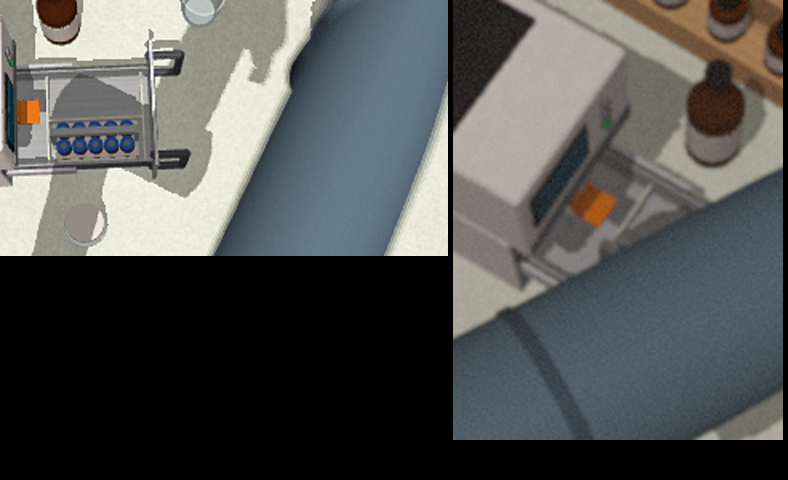

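Top: the red bay is empty, the blue rack stands in its bay, and the orange pad at (28,112) is visible in both views. The arm hides the carrier, so I check that later. Eleven pictures have been viewed. The grasps showed that the true fingertips lie about 9 mm behind the reported TCP.

```bash
cat >> h.py <<'E'
def tipgo(p,deg,tag=""):   # put real (shut) tip centre at p, lean deg
    Rt=Rlean(deg,-1); go(np.array(p)+Rt[:,0]*.009,Rt,tag)
def tip():
    o=manip.get_obs(); return o["ee_pos"]-R.from_rotvec(o["orientation"]).as_matrix()[:,0]*.009
E
python3 - <<'E'
from h import *
t,s=cam("top"),cam("side")
for n,d in(("top",t),("side",s)):
    m=cv2.inRange(cv2.cvtColor(d["img"],cv2.COLOR_BGR2HSV),(7,140,90),(20,255,255)); 
    x0,y0,x1,y1=(245,190,300,230) if n=="top" else (255,170,320,215)
    q=np.zeros_like(m);q[y0:y1,x0:x1]=m[y0:y1,x0:x1]
    v=cv2.cvtColor(d["img"],cv2.COLOR_BGR2HSV)[...,2]
    ys,xs=np.nonzero(q); print(n,len(xs),xs.min(),xs.max(),ys.min(),ys.max())
    for b in range(ys.min(),ys.max()+1,2): r=xs[ys==b]; print(b,r.min(),r.max(),v[b,r.min():r.max()+1])
print("front edge",plane(t,275,208,.10)); print(manip.get_obs()["time"])
tipgo(np.array([.5885,.147,.107])-Rlean(40,-1)[:,0]*.09,40)
E
```

```text
top 207 260 274 202 217
202 260 273 [107 133 113 112  85 117 115 132 134 125 125 162 171 174]
204 260 274 [ 98 140 134 146 146 146 139 237 234 235 233 233 234 240 168]
206 260 274 [100 145 130 146 147 144 140 236 233 233 231 232 234 238 183]
208 261 274 [145 129 144 147 144 136 237 233 232 232 232 232 236 202]
210 261 274 [142 124 147 146 144 140 236 234 231 233 233 233 234 224]
212 261 274 [140 121 146 146 144 139 236 234 233 232 232 232 233 225]
214 261 274 [161 122 148 147 146 140 237 235 233 233 233 233 233 219]
216 261 274 [101 123 145 146 151 147 243 240 238 238 236 243 243 230]
side 231 274 293 183 202
183 281 282 [106 100]
185 280 283 [107 100  98 102]
187 277 288 [105 109 108 101  98 104 111 102 111 122 136 138]
189 275 292 [ 98 109 106 103 102 106 108 113 109 115 135 154 166 168 165 159 147 133]
191 274 293 [ 97 104 107 101 101 106 108 110 114 125 140 158 165 165 167 168 166 166
 164 151]
193 274 292 [101 104  98  99 106 109 111 117 132 156 165 167 168 167 166 166 167 165
 147]
195 275 291 [ 96 104 112 111 115 127 143 157 162 167 167 167 166 168 168 156 139]
197 277 289 [105 109 131 159 167 165 165 168 168 167 165 165 153]
199 280 288 [145 158 165 163 168 167 168 161 148]
201 283 286 [139 153 162 159]
front edge [0.58826497 0.13064398 0.1       ]
21.6
 shift [  60.7  -21.2 -289.8] turn [-14.4  39.8  -5.1]
```

>>> step_arm(
  newtons=80,
  series=[
    [0,-4,-50,-3,8,-1,0],
    [0,-8,-105,-6,16,-2,0],
    [10,-12,-165,-9,24,-3,0],
    [25,-17,-225,-12,32,-4,0],
    [40,-21,-275,-14.4,39.8,-5,0],
  ],
)

```text
time: 22.22
ee_pos: [0.5883, 0.0806, 0.1895]
orientation: [1.659, 1.737, -0.768]
force: [0.2, 0.8, 0.0]
finger_gap: -0.002
```

```bash
python3 - <<'E'
from h import *
here(); print(tip())
tipgo(np.array([.588,.150,.107])-Rlean(40,-1)[:,0]*.03,40)
E
```

```text
t 22.23 p [0.5883 0.0806 0.1895] F [0.2 0.8 0. ] gap -0.002 q [-0.32  0.58  0.12  1.41  0.65  1.1 ]
[0.5885481  0.07481697 0.19639364]
 shift [86.8  2.9  0.3] turn [-0.  -0.2 -0.1]
```

>>> step_arm(
  series=[
    [20,2,0,0,0,0,0],
    [40,3,0,0,0,0,0],
    [60,3,0,0,0,0,0],
    [77,3,0,0,0,0,0],
    [87,3,0,0,0,0,0],
  ],
)

```text
time: 22.85
ee_pos: [0.588, 0.1361, 0.1219]
orientation: [1.66, 1.737, -0.771]
force: [-0.4, 0.1, 0.8]
finger_gap: -0.0
```

>>> step_arm(
  series=[
    [4,0,0,0,0,0,0],
    [8,0,0,0,0,0,0],
    [12,0,0,0,0,0,0],
    [16,0,0,0,0,0,0],
    [20,0,0,0,0,0,0],
  ],
)

```text
time: 23.48
ee_pos: [0.5875, 0.1491, 0.1066]
orientation: [1.66, 1.737, -0.771]
force: [-1.1, -1.2, -0.1]
finger_gap: 0.003
```

```bash
python3 - <<'E'
from h import *
here(); print(tip())
tipgo([.588,.150,.107],40)
E
```

```text
t 23.48 p [0.5875 0.1491 0.1066] F [-1.1 -1.2 -0.1] gap 0.003 q [-0.21  0.6  -0.07  1.12  0.67  1.24]
[0.58780778 0.14326879 0.11343947]
 shift [ 9.3  0.5 -0.9] turn [-0.2 -0.2 -0.1]
```

>>> step_arm(
  series=[
    [2,0,0,0,0,0,0],
    [4,0,0,0,0,0,0],
    [6,0,0,0,0,0,0],
    [8,0,0,0,0,0,0],
    [8,0,0,0,0,0,0],
  ],
)

```text
time: 24.1
ee_pos: [0.5872, 0.1543, 0.1003]
orientation: [1.66, 1.737, -0.771]
force: [0.0, 1.0, 0.4]
finger_gap: 0.001
```

>>> step_arm(
  series=[
    [0.8,0,0.6,0,0,0,0],
    [1.6,0,1.3,0,0,0,0],
    [2.4,0,2,0,0,0,0],
    [3.1,0,2.6,0,0,0,0],
    [3.1,0,2.6,0,0,0,0],
  ],
)

```text
time: 24.72
ee_pos: [0.5871, 0.1543, 0.0962]
orientation: [1.66, 1.737, -0.772]
force: [0.4, -0.5, -0.1]
finger_gap: 0.005
```

>>> step_arm(
  series=[
    [0.8,0,0.6,0,0,0,0],
    [1.6,0,1.3,0,0,0,0],
    [2.4,0,2,0,0,0,0],
    [3.1,0,2.6,0,0,0,0],
    [3.1,0,2.6,0,0,0,0],
  ],
)

```text
time: 25.35
ee_pos: [0.5871, 0.1544, 0.0921]
orientation: [1.66, 1.737, -0.772]
force: [-0.3, -0.6, -0.4]
finger_gap: -0.006
```

```bash
python3 - <<'E'
from h import *
import time
here(); print(tip())
E
```

```text
t 25.35 p [0.5871 0.1544 0.0921] F [-0.3 -0.6 -0.4] gap -0.006 q [-0.2   0.61 -0.09  1.08  0.68  1.25]
[0.58733869 0.14855353 0.09893083]
```

>>> step_arm(
  series=[
    [0.8,0,0.6,0,0,0,0],
    [1.6,0,1.3,0,0,0,0],
    [2.4,0,2,0,0,0,0],
    [3.1,0,2.6,0,0,0,0],
    [3.1,0,2.6,0,0,0,0],
  ],
)

```text
time: 25.98
ee_pos: [0.5872, 0.1545, 0.0882]
orientation: [1.66, 1.737, -0.771]
force: [-0.9, -0.3, 4.4]
finger_gap: -0.004
```

>>> step_arm(
  series=[
    [0.8,0,0.6,0,0,0,0],
    [1.6,0,1.3,0,0,0,0],
    [1.6,0,1.3,0,0,0,0],
    [1.6,0,1.3,0,0,0,0],
    [1.6,0,1.3,0,0,0,0],
  ],
)

```text
time: 26.6
ee_pos: [0.5872, 0.1545, 0.0862]
orientation: [1.66, 1.737, -0.771]
force: [0.1, -0.5, 3.8]
finger_gap: -0.001
```

>>> step_arm(
  series=[
    [0.8,0,0.6,0,0,0,0],
    [1.6,0,1.3,0,0,0,0],
    [2.4,0,2,0,0,0,0],
    [3.1,0,2.6,0,0,0,0],
    [3.1,0,2.6,0,0,0,0],
  ],
)

```text
time: 27.22
ee_pos: [0.5872, 0.1545, 0.0822]
orientation: [1.66, 1.737, -0.771]
force: [-0.7, -1.0, 5.2]
finger_gap: 0.001
```

>>> step_arm(
  series=[
    [0.8,0,0.6,0,0,0,0],
    [0.8,0,0.6,0,0,0,0],
    [0.8,0,0.6,0,0,0,0],
    [0.8,0,0.6,0,0,0,0],
    [0.8,0,0.6,0,0,0,0],
  ],
)

```text
time: 27.85
ee_pos: [0.5872, 0.1546, 0.0814]
orientation: [1.661, 1.737, -0.771]
force: [-2.4, -2.6, 6.1]
finger_gap: -0.003
```

```bash
python3 - <<'E'
from h import *
f=[]
for i in range(8): cam("top"); f.append(manip.get_obs()["force"])
here(); print(np.mean(f,0),np.std(f,0))
E
```

```text
t 28.25 p [0.5872 0.1545 0.0814] F [-1.2 -1.9  5. ] gap 0.002 q [-0.2   0.62 -0.1   1.06  0.68  1.25]
[-1.44115875 -1.97390703  5.3369801 ] [0.52192359 0.48367351 0.36731694]
```

>>> step_arm(
  series=[
    [1.5,0,-1.2,0,0,0,0],
    [2.5,0,-2.3,0,0,0,0],
    [3.6,0,-3.6,0,0,0,0],
    [4.6,0,-4.9,0,0,0,0],
    [5.6,0,-6,0,0,0,0],
  ],
)

```text
time: 28.88
ee_pos: [0.5869, 0.1627, 0.0811]
orientation: [1.661, 1.737, -0.771]
force: [-1.6, -2.9, 6.8]
finger_gap: 0.001
```

```bash
python3 - <<'E'
from h import *
d=cam("top"); here()
m=cv2.cvtColor(d["img"],cv2.COLOR_BGR2HSV)
g=cv2.cvtColor(d["img"],cv2.COLOR_BGR2GRAY)
# panel's top edge / handle columns along row ~ handle_b and right panel edge
a=cv2.cvtColor(cv2.imread("pics/t9.png"),cv2.COLOR_BGR2GRAY)
for v in(176,182,205,238): print(v,a[v,335:375],g[v,335:375])
E
```

```text
t 28.93 p [0.5868 0.1629 0.0811] F [-1.4 -1.1  6.1] gap -0.001 q [-0.19  0.61 -0.11  1.04  0.68  1.27]
176 [140 141 142 141 143 124  67  61 138 227 151  77  70  86  86  87  84  85
 101  99 105  88  71  73  81  50  57  45  31  58 152 152 152 147 142 145
 148 148 146 143] [ 81  80  79  84  87  86  86  89  88  91  93  95  91  95  98  94  97  96
  99  98 101 100 101 102 100 102 104 100 102 102 101 104 102 103 103 103
 106 102 103 104]
182 [184 169 163 165 164 167 151 122  90 235 241 145 136 146 143 115 112 115
 118 118 125  94  96  62  29  35  33  30 121 153 153 152 154 152 151 151
 149 150 147 148] [ 81  82  85  85  87  88  90  89  91  93  94  94  95  98  95  98  96  96
  98 101 100 101 100 103 103 102 104 102 102 102 101 101 105 104 102 104
 103 102 102 100]
205 [109 107 104 123 167 109 101 109  86  80 231 238 110 146 153 155 150 148
 150 156 156 152 153 153 154 155 156 152 152 153 147 149 149 150 155 155
 153 148 147 143] [ 89  88  90  95  94  93  97  95  97  97  97  99 100 101 101 101 101 102
 103  98 102 103 101 103 102 103 103 103 104 104 102 105 101 101 104 102
 105 103 103 100]
238 [ 97  98 112 112 104 140 121 112 116  67  44  48 144 147  57  47  44  55
  51  50  51  50  62  63  61  60  63  42  33  38  36  34  27 127 148 147
 149 148 153 150] [ 87  87  88  89  84  87  98  99  99 101  71  69  99 104 102 102 105 103
 102 102 103 104 105 104 102 105 103 104 100 103 103 102 102 102 100 100
  98  98  99  97]
```

>>> step_arm(
  series=[
    [1.3,0,-1.5,0,0,0,0],
    [2.6,0,-3,0,0,0,0],
    [3.9,0,-4.5,0,0,0,0],
    [5.2,0,-6,0,0,0,0],
    [6.4,0,-7.6,0,0,0,0],
  ],
)

```text
time: 29.55
ee_pos: [0.5864, 0.1728, 0.0813]
orientation: [1.661, 1.737, -0.771]
force: [-1.1, -2.4, 5.6]
finger_gap: 0.002
```

```bash
python3 - <<'E'
from h import *
here()
for n in("top","side"):
    d=cam(n); cv2.imwrite(f"pics/{n}10.png",d["img"])
    a=cv2.imread("pics/%s9.png"%n[0]); df=cv2.absdiff(a,d["img"]).max(2)
    m=cv2.inRange(cv2.cvtColor(d["img"],cv2.COLOR_BGR2HSV),(100,120,50),(125,255,255))
    x0,x1,y0,y1=(240,360,170,260) if n=="top" else (240,400,150,300)
    ys,xs=np.nonzero(m[y0:y1,x0:x1]);m0=cv2.inRange(cv2.cvtColor(a,cv2.COLOR_BGR2HSV),(100,120,50),(125,255,255))
    ya,xa=np.nonzero(m0[y0:y1,x0:x1]); print(n,len(xs),len(xa))
E
```

```text
t 29.55 p [0.5864 0.1728 0.0813] F [-1.1 -2.4  5.6] gap 0.002 q [-0.17  0.61 -0.12  1.03  0.68  1.29]
top 193 384
side 67 2
```

```bash
python3 - <<'E'
import cv2,numpy as np
a,b=cv2.imread("pics/t9.png"),cv2.imread("pics/top10.png")
f=lambda i:cv2.inRange(cv2.cvtColor(i,cv2.COLOR_BGR2HSV),(100,120,50),(125,255,255))
for i in(a,b):
    m=f(i)[222:240,270:345]; print(np.nonzero(m.any(0))[0]+270, m.sum(0)//255)
# template: left part of lower rail/rack (robot side) rows 225-250
tp=a[222:250,284:312]; r=cv2.matchTemplate(b[218:254,255:330],tp,cv2.TM_CCOEFF_NORMED); print(cv2.minMaxLoc(r)[1],cv2.minMaxLoc(r)[3],"ref",284-255)
E
```

```text
[285 286 287 288 289 290 291 292 293 295 296 297 298 299 300 301 302 303
 305 306 307 308 309 310 311 312 313 315 316 317 318 319 320 321 322 323
 325 326 327 328 329 330 331 332 333] [0 0 0 0 0 0 0 0 0 0 0 0 0 0 0 3 6 7 5 6 5 7 7 5 0 3 6 8 6 5 6 6 8 5 0 3 7
 8 5 5 5 7 7 5 0 3 6 8 7 5 7 5 7 5 0 3 7 8 5 5 5 7 7 5 0 0 0 0 0 0 0 0 0 0
 0]
[277 278 279 280 281 282 283 284 285 286 287 288 289 290 291 292 293 294
 295 297 298 299 300 301 302 303 304 305 306] [0 0 0 0 0 0 0 2 5 7 4 4 4 5 7 6 1 2 5 6 3 6 5 6 7 5 0 2 6 8 5 5 6 6 7 5 1
 0 0 0 0 0 0 0 0 0 0 0 0 0 0 0 0 0 0 0 0 0 0 0 0 0 0 0 0 0 0 0 0 0 0 0 0 0
 0]
0.6921619772911072 (21, 4) ref 29
```

>>> step_arm(
  series=[
    [-3,0,-2,0,0,0,0],
    [-8,0,-6,0,0,0,0],
    [-25,0,-6,0,0,0,0],
    [-60,0,-6,0,0,0,0],
    [-110,0,-6,0,0,0,0],
  ],
)

```text
time: 30.28
ee_pos: [0.5879, 0.1064, 0.1687]
orientation: [1.659, 1.741, -0.773]
force: [1.1, -0.2, -0.8]
finger_gap: 0.001
```

```bash
python3 - <<'E'
from h import *
here(); print(tip())
tipgo([.598,-.09,.17],45,"over"); tipgo([.598,-.09,.068],45,"down")
d=cam("top"); cv2.imwrite("pics/top11.png",d["img"])
f=lambda i:cv2.inRange(cv2.cvtColor(i,cv2.COLOR_BGR2HSV),(100,120,50),(125,255,255))
m=f(d["img"])[222:240,260:345]; print(np.nonzero(m.any(0))[0]+260)
E
```

```text
t 30.27 p [0.5879 0.1064 0.1687] F [ 1.1 -0.2 -0.8] gap 0.001 q [-0.28  0.58  0.07  1.33  0.66  1.15]
[0.58822541 0.10063566 0.17554364]
over shift [-119.1    0.9  148.5] turn [-0.2  4.7  0.1]
down shift [-41.3   1.2 214.4] turn [-0.2  4.7  0.1]
[277 278 279 280 281 282 283 284 285 287 288 289 290 291 292 293 294 295
 297 298 299 300 301 302 303 304 305 307 308 309 310 311 312 313 314 315
 317 318 319 320 321 322 323 324 325]
```

>>> step_arm(
  series=[
    [-24,0,25,0,1,0,0],
    [-48,0,55,0,2,0,0],
    [-72,0.5,85,0,3,0,0],
    [-96,0.9,117,0,4,0,0],
    [-119,0.9,148,0,4.7,0,0],
  ],
)

```text
time: 30.95
ee_pos: [0.6, -0.089, 0.169]
orientation: [1.715, 1.787, -0.711]
force: [0.7, 0.4, -0.1]
finger_gap: 0.002
```

```bash
python3 - <<'E'
from h import *
here(); print(tip()); tipgo([.598,-.095,.068],45,"down")
d=cam("top"); cv2.imwrite("pics/top12.png",d["img"])
g=cv2.cvtColor(d["img"],cv2.COLOR_BGR2GRAY)
for v in(176,182,205,238): print(v,g[v,325:365])
E
```

```text
t 30.95 p [ 0.6   -0.089  0.169] F [ 0.7  0.4 -0.1] gap 0.002 q [-0.58  0.84  0.47  1.72  0.61  0.78]
[ 0.60021224 -0.09537951  0.17535208]
down shift [76.5 -2.6 75.2] turn [-0.1  0.2 -0.4]
176 [241 240 233 235 239 241 249 120  56  43 141 141  70  40  40  41  40  44
  45  41  45  47  45  52  52  52  39  41  37  37  31  54 151 150 150 148
 151 154 149 149]
182 [186 190 188 187 187 188 174 157 136  99 109 136 141 142 155 149 147 148
 151 149 149 146 145 150 152  94  39  33  37  30  62 153 149 149 151 149
 148 148 147 151]
205 [177 179 180 167 131 117 133 109 107 110  91  85 138 116 127 149 153 154
 154 156 153 152 148 150 156 157 131 100  56  41  40  51  59  68  84  94
 103 111 108 104]
238 [142 140  86  69  58  44  48  53  47  61  64  66  89 104 114 123 124 125
 125 125 129 127 129 130 130 131 131 130 132 131 131 131 132 129 128 128
 129 130 130 131]
```

>>> step_arm(
  series=[
    [15,-1,15,0,0,0,0],
    [32,-2,32,0,0,0,0],
    [50,-2.6,49,0,0,0,0],
    [66,-2.6,65,0,0,0,0],
    [76,-2.6,75,0,0,-0.4,0],
  ],
)

```text
time: 31.62
ee_pos: [0.5962, -0.0934, 0.0586]
orientation: [1.712, 1.794, -0.72]
force: [0.1, 0.2, -0.9]
finger_gap: 0.001
```

```bash
python3 - <<'E'
from h import *
here(); print(tip(),XS); 
x=.585-.049*(-.03-.1455)
tipgo([x,-.045,.068],45,"near"); tipgo([x+.049*-.17+.049*0,-.03+.17,.068],45,"far")
E
```

```text
t 31.62 p [ 0.5962 -0.0934  0.0586] F [ 0.1  0.2 -0.9] gap 0.001 q [-0.58  0.92  0.34  1.52  0.6   0.78]
[ 0.59647221 -0.09972409  0.06501709] [-0.04884977  0.99880614  0.        ]
near shift [ 36.5  -0.5 -41.1] turn [-0.4  0.3  0.1]
far shift [ 166.8   -0.6 -172.6] turn [-0.4  0.3  0.1]
```

>>> step_arm(
  series=[
    [9,0,-10,0,0,0,0],
    [18,0,-20,0,0,0,0],
    [27,0,-30,0,0,0,0],
    [36,-0.5,-41,-0.4,0.3,0,0],
    [41,-0.5,-46,-0.4,0.3,0,0],
  ],
)

```text
time: 32.25
ee_pos: [0.5929, -0.0308, 0.0624]
orientation: [1.71, 1.798, -0.708]
force: [0.3, 0.2, -0.1]
finger_gap: -0.002
```

>>> step_arm(
  series=[
    [2.1,0,-2.1,0,0,0,0],
    [4.2,0,-4.2,0,0,0,0],
    [6.3,0,-6.3,0,0,0,0],
    [8.4,0,-8.4,0,0,0,0],
    [10.5,0,-10.5,0,0,0,0],
  ],
)

```text
time: 32.88
ee_pos: [0.5921, -0.0159, 0.0624]
orientation: [1.71, 1.798, -0.708]
force: [0.1, 0.5, 0.4]
finger_gap: -0.003
```

>>> step_arm(
  series=[
    [2.1,0,-2.1,0,0,0,0],
    [4.2,0,-4.2,0,0,0,0],
    [6.3,0,-6.3,0,0,0,0],
    [8.4,0,-8.4,0,0,0,0],
    [10.5,0,-10.5,0,0,0,0],
  ],
)

```text
time: 33.5
ee_pos: [0.5914, -0.0014, 0.0623]
orientation: [1.709, 1.797, -0.709]
force: [0.1, -2.9, 0.2]
finger_gap: 0.001
```

```bash
python3 - <<'E'
from h import *
here(); print(tip()); y=tip()[1]
x=lambda y:.585-.049*(y-.1455)
tipgo([x(y+.05),y+.05,.068],45); tipgo([x(.13),.13,.068],45,"far")
E
```

```text
t 33.5 p [ 0.5914 -0.0014  0.0623] F [ 0.1 -2.9  0.2] gap 0.001 q [-0.47  0.81  0.13  1.35  0.66  0.89]
[ 0.59175804 -0.00775783  0.06870041]
 shift [ 35.9   0.8 -34.9] turn [0.  0.  0.1]
far shift [ 98.    0.9 -97. ] turn [0.  0.  0.1]
```

>>> step_arm(
  series=[
    [6,0.2,-6,0,0,0,0],
    [14,0.4,-14,0,0,0,0],
    [22,0.6,-22,0,0,0,0],
    [30,0.8,-30,0,0,0,0],
    [37,0.8,-37,0,0,0,0],
  ],
)

```text
time: 34.12
ee_pos: [0.5893, 0.052, 0.0622]
orientation: [1.709, 1.798, -0.709]
force: [-0.9, -4.5, -0.3]
finger_gap: -0.002
```

>>> step_arm(
  series=[
    [8,0,-8,0,0,0,0],
    [16,0,-16,0,0,0,0],
    [24,0,-24,0,0,0,0],
    [32,0,-32,0,0,0,0],
    [39,0,-39,0,0,0,0],
  ],
)

```text
time: 34.75
ee_pos: [0.5865, 0.1079, 0.0622]
orientation: [1.709, 1.798, -0.709]
force: [0.2, -3.4, -1.1]
finger_gap: 0.003
```

```bash
python3 - <<'E'
from h import *
here(); print(tip()); y=tip()[1]
x=lambda y:.585-.049*(y-.1455)
tipgo([x(y+.05),y+.05,.068],45)
d=cam("top"); cv2.imwrite("pics/top13.png",d["img"])
E
```

```text
t 34.75 p [0.5865 0.1079 0.0622] F [ 0.2 -3.4 -1.1] gap 0.003 q [-0.31  0.71 -0.05  1.15  0.72  1.08]
[0.58686032 0.1015137  0.06860698]
 shift [ 35.8   0.4 -35. ] turn [0.1 0.  0.1]
```

>>> step_arm(
  series=[
    [7,0,-7,0,0,0,0],
    [14,0.2,-14,0,0,0,0],
    [21,0.4,-21,0,0,0,0],
    [27,0.4,-27,0,0,0,0],
    [32,0.4,-32,0,0,0,0],
  ],
)

```text
time: 35.42
ee_pos: [0.5843, 0.155, 0.0627]
orientation: [1.708, 1.8, -0.707]
force: [-0.0, -2.7, -1.0]
finger_gap: -0.0
```

>>> step_arm(
  series=[
    [2.5,0,-2.5,0,0,0,0],
    [5,0,-5,0,0,0,0],
    [7.5,0,-7.5,0,0,0,0],
    [10,0,-10,0,0,0,0],
    [12.5,0,-12.5,0,0,0,0],
  ],
)

```text
time: 36.05
ee_pos: [0.5834, 0.1729, 0.0628]
orientation: [1.709, 1.8, -0.707]
force: [-0.6, -2.5, 1.2]
finger_gap: 0.005
```

>>> step_arm(
  series=[
    [1.2,0,-1.2,0,0,0,0],
    [2.4,0,-2.4,0,0,0,0],
    [3.6,0,-3.6,0,0,0,0],
    [4.8,0,-4.8,0,0,0,0],
    [6,0,-6,0,0,0,0],
  ],
)

```text
time: 36.67
ee_pos: [0.583, 0.1814, 0.0628]
orientation: [1.709, 1.8, -0.707]
force: [-0.6, -1.2, 0.8]
finger_gap: 0.002
```

>>> step_arm(
  series=[
    [0.8,0,-0.8,0,0,0,0],
    [1.6,0,-1.6,0,0,0,0],
    [2.4,0,-2.4,0,0,0,0],
    [3,0,-3,0,0,0,0],
    [3.6,0,-3.6,0,0,0,0],
  ],
)

```text
time: 37.3
ee_pos: [0.5827, 0.1866, 0.0628]
orientation: [1.709, 1.8, -0.707]
force: [-0.5, -2.4, 0.2]
finger_gap: 0.0
```

>>> step_arm(
  series=[
    [0.5,0,-0.5,0,0,0,0],
    [1,0,-1,0,0,0,0],
    [1.5,0,-1.5,0,0,0,0],
    [2,0,-2,0,0,0,0],
    [2.5,0,-2.5,0,0,0,0],
  ],
)

```text
time: 37.92
ee_pos: [0.5828, 0.1878, 0.0626]
orientation: [1.707, 1.796, -0.711]
force: [-3.1, -16.1, 7.7]
finger_gap: 0.002
```

>>> step_arm(
  series=[
    [-5,0,5,0,0,0,0],
    [-20,0,20,0,0,0,0],
    [-45,0,45,0,0,0,0],
    [-75,0,75,0,0,0,0],
    [-110,0,100,0,0,0,0],
  ],
)

```text
time: 38.55
ee_pos: [0.5898, 0.039, 0.0698]
orientation: [1.708, 1.798, -0.71]
force: [0.5, 0.5, 0.5]
finger_gap: 0.004
```

>>> step_arm(
  series=[
    [-40,0,0,0,-5,0,0],
    [-80,10,0,0,-12,0,0],
    [-110,20,0,0,-20,0,0],
    [-130,30,0,0,-26,0,0],
    [-130,30,0,0,-26,0,0],
  ],
)

```text
time: 39.17
ee_pos: [0.6265, -0.0501, 0.1643]
orientation: [1.403, 1.476, -0.998]
force: [0.1, 0.1, -0.0]
finger_gap: -0.0
```

```bash
python3 - <<'E'
from h import *
here(); p=manip.get_obs()["ee_pos"]
t,s=cam("top"),cam("side");cv2.imwrite("pics/t14.png",t["img"]);cv2.imwrite("pics/s14.png",s["img"])
for n,d,box,pad in(("top",t,(262,175,16,20),6),("top",t,(262,236,16,14),6),("side",s,(290,155,22,30),6),("side",s,(252,212,22,28),6)):
    a=cv2.imread(f"pics/{n}0.png"); x,y,w,h=box
    r=cv2.matchTemplate(d["img"][y-pad:y+h+pad,x-pad-10:x+w+pad+10],a[y:y+h,x:x+w],cv2.TM_CCOEFF_NORMED); l=cv2.minMaxLoc(r); print(n,round(l[1],3),l[3][0]-pad-10,l[3][1]-pad)
go([.45,-.10,.35],Rlean(0,-1))
E
```

```text
t 39.17 p [ 0.6265 -0.0501  0.1643] F [ 0.1  0.1 -0. ] gap -0.0 q [-0.34  0.59  0.25  1.36  0.31  1.16]
top 0.998 0 0
top 0.999 0 0
side 0.978 0 0
side 0.437 3 5
 shift [-191.4 -176.7  -23.2] turn [  0.1 -19.1   0.2]
```

>>> step_arm(
  series=[
    [-40,-10,0,0,-5,0,0],
    [-80,-30,10,0,-9,0,0],
    [-110,-60,20,0,-14,0,0],
    [-130,-100,30,0,-19,0,0],
    [-130,-140,50,0,-19,0,0],
  ],
)

```text
time: 39.9
ee_pos: [0.4877, -0.1466, 0.2678]
orientation: [1.17, 1.238, -1.171]
force: [-0.5, -1.1, 0.4]
finger_gap: 0.004
```

```bash
python3 - <<'E'
from h import *
here(); a=np.radians(18); go([.25,-.45,.30],R.from_rotvec([2.0365,.3534,-2.0367]).as_matrix())
d=cam("top"); a=cv2.imread("pics/top0.png")
for y,x,h,w in((172,258,26,24),(232,258,22,24)):
    g=lambda i:cv2.cvtColor(i,cv2.COLOR_BGR2GRAY)[y:y+h,x:x+w].astype(np.float32)
    print(cv2.phaseCorrelate(g(a),g(d["img"]),cv2.createHanningWindow((w,h),cv2.CV_32F)))
E
```

```text
t 39.9 p [ 0.4877 -0.1466  0.2678] F [-0.5 -1.1  0.4] gap 0.004 q [-0.42  0.24  0.03  1.37  0.    1.1 ]
 shift [ -32.  -253.7  290.2] turn [73.5  0.1  0.1]
((-0.008457888986436402, 0.5162134053622971), 0.9963038815760318)
((-0.054355581610925796, -0.04904411332862857), 0.8304549157619476)
```

>>> step_arm(
  series=[
    [-10,-35,40,10,0,0,0.3],
    [-20,-72,82,20,0,0,0.3],
    [-32,-110,126,30,0,0,0.3],
    [-32,-150,170,40,0,0,0.3],
    [-32,-188,214,50,0,0,0.3],
  ],
)

```text
time: 40.58
ee_pos: [0.3024, -0.3715, 0.2969]
orientation: [1.783, 0.708, -1.802]
force: [0.6, -0.6, -0.1]
finger_gap: 0.307
```

>>> step_arm(
  series=[
    [0,10,45,8,0,0,0.3],
    [0,20,90,16,0,0,0.3],
    [0,30,125,23,0,0,0.3],
    [0,30,125,23,0,0,0.3],
    [0,30,125,23,0,0,0.3],
  ],
)

```text
time: 41.2
ee_pos: [0.2302, -0.4769, 0.2954]
orientation: [2.03, 0.365, -2.055]
force: [1.1, 0.0, -0.0]
finger_gap: 0.3
```

```bash
python3 - <<'E'
from h import *
here()
t,s=cam("top"),cam("side")
im=np.hstack([t["img"][60:400,225:545],s["img"][20:440,220:540][:340]]);im=cv2.resize(im,(800,425)); 
cv2.imwrite("pics/last.png",im)
E
```

```text
t 41.2 p [ 0.2302 -0.4769  0.2954] F [ 1.1  0.  -0. ] gap 0.3 q [-1.24  0.29  0.17  1.47 -0.01  1.57]
```

View pics/last.png

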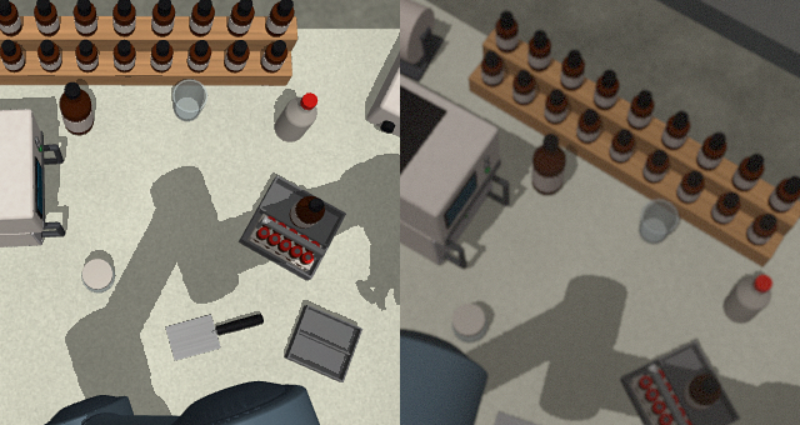

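The last picture shows the red rack inside the near compartment of the larger carrier at (283,248). The chassis is closed with its handles at (50,153) and (50,228). The bottles, jar, beaker and spatula have not moved.

```bash
python3 -c "
from bench import manip
print(manip.hand_in())"
```

```text
the job is handed in; nothing more can be done
None
```

The job is done and handed in at about 41 s on the robot's clock, inside the 72 s limit.

**What I did:**
1. Pulled the chassis out by handle_a to 216 mm. A light push back was resisted at about 212 mm, so the slides had locked.
2. Lifted the red rack out and set it in the empty compartment of the larger carrier. The load came off at the height expected for the compartment floor.
3. Pressed the release at about 5 to 6 N, an estimated 8 mm. I started the chassis in by about 17 mm with the release held, then let go.
4. Pushed the chassis home slowly by the panel. The push stopped at 16 N.

**Last checks:**
- **Chassis:** in the top view both handles are back within 0.1 px of their starting place along the slide. One phase correlation reported 0.5 px across it, but a template match showed none.
- **Red rack and surroundings:** in the last picture the red rack is in its compartment, and the bottles, jar, beaker and spatula have not moved.
- **Blue rack:** I last saw it standing, with all its caps in line, just after the chassis had been started in. It can't be seen once the chassis is home.

**What disagreed:**
- **Fingertip position:** the fingertips appeared to sit about 9 mm behind the reported TCP, not 17 mm ahead of it. Because of this my first grips on the handle and on the bar closed on nothing, and I went deeper.
- **Side-view check of handle_a:** this match failed because the score was too low to use, possibly because the arm was in the way.

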